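# Put the painted pot to dry and tidy the glazes

## Task

Put the freshly painted piece that stands on the banding wheel to dry: before touching it or the cups turn the drying plate's dial to off, then move the dried terracotta cups from the plate onto the ware board (plywood on two battens), stand the painted piece upright on the middle of the plate, and only then turn the dial to that piece's mark: one dot for the low dish, two for the handled mug, three for the tall vase. Also stand every small glaze jar that is out on the bench upright on the marble slab, at any time. Leave the two other finished pieces on the back ledge, and everything else, where they are, and tip nothing over.

Things in the scene. Friction and masses are not known exactly. Their poses are not given: they have to be found in the camera images.
- plate: drying plate: low grey fixed appliance with a flat square steel top 225 x 220 mm, 50 mm high; origin at the centre of the underside of the square part, z up. Its dial panel (130 x 120 mm, also 50 mm high) adjoins the square on its -y side. Up to 2 dried cups stand on it at the start
- dial_grip (a point): point on the dial's axis at the height to grip it, 37 mm above the panel, 175 mm from the plate's origin towards the plate's -y. The dial is a round black disc of 60 mm with a bar grip on top, 57 mm long, 14 mm thick, its top 44 mm and its foot 14 mm above the panel; this frame turns with the dial: the bar lies along its x axis, and the white pointer line is at its -x end
- dial (a joint): dial angle in rad, 0 to 2.5, stops at both ends; grows as the dial turns clockwise seen from above. 0 = off: pointer at the single large dot, towards the plate's -x. Marks (a tick with one, two or three small dots) at 0.7, 1.4 and 2.1. Turns freely with slight friction (0.04 N m) and stays where it is left
- wheel: fixed banding wheel: round aluminium disc of 150 mm on a narrow foot, top 60 mm above the bench; it does not turn; origin at the centre of its underside. One painted piece (vase, mug or dish) stands on its middle at the start
- board: ware board for dried cups: plywood plank on two battens, fixed, 120 (x) x 260 (y) mm, top 25 mm above the bench; origin at the centre of its underside. It and the slab may be in either of two places
- slab: slab for glaze jars: flat white marble tile, fixed, 120 (x) x 260 (y) mm, top 12 mm above the bench; origin at the centre of its underside
- vase: tall white vase with two painted bands, 150 mm high, 64 mm across from 20 to 106 mm height, neck 38 mm at 128 mm, rim 50 mm; origin at the centre of its underside, z up. On the wheel or on the back ledge
- mug: white mug, 95 mm high, 64 mm across, handle towards its own +y reaching about 60 mm from the axis; origin at the centre of its underside, z up. On the wheel or on the back ledge
- dish: low white dish (small round open pot, narrower at the foot), 50 mm high, 66 mm across at the rim; origin at the centre of its underside, z up. On the wheel or on the back ledge (wooden, 60 mm high, along the far side of the bench)
- cup1: dried terracotta cup, open, bottom-heavy, no handle, 75 mm high, 60 to 62 mm across; origin at the centre of its underside, z up. On the plate, if present
- cup2: dried terracotta cup, open, bottom-heavy, no handle, 75 mm high, 60 to 62 mm across; origin at the centre of its underside, z up. On the plate, if present
- jar1: small glaze jar: straight clear tub with a heavy glass bottom, 60 mm across, with a white lid of 56 mm, 72 mm high in all (lid from 56 mm up); origin at the centre of its underside, z up. On the bench between wheel and robot, if present
- jar2: small glaze jar: straight clear tub with a heavy glass bottom, 60 mm across, with a white lid of 56 mm, 72 mm high in all (lid from 56 mm up); origin at the centre of its underside, z up. On the bench between wheel and robot, if present
- jar3: small glaze jar: straight clear tub with a heavy glass bottom, 60 mm across, with a white lid of 56 mm, 72 mm high in all (lid from 56 mm up); origin at the centre of its underside, z up. On the bench between wheel and robot, if present
- brushpot: glass with brushes, 68 mm across, brushes reach 200 mm; origin at the centre of its underside. A bystander
- bottle: white bottle, 56 mm across, 160 mm high; origin at the centre of its underside. A bystander
- tub: large glass tub, 90 mm across, 110 mm high; origin at the centre of its underside. A bystander
- tub2: large white tub, 80 mm across, 100 mm high; origin at the centre of its underside. A bystander
- lid: loose white lid, 50 mm across, 10 mm high; origin at the centre of its underside. A bystander
Mind the look-alikes: they are no part of the job. What is shaped like the cup2 but blue is not meant.

How it is judged:
By the outcome, as a careful person would: the job done as asked, in the order asked, and still so for the second after the job is handed in, with the robot touching nothing.
Of cup1, cup2 only 1 to 2 are there at a start; the rules pass over those that are not, and their reading is None.
Of jar1, jar2, jar3 only 2 to 3 are there at a start; the rules pass over those that are not, and their reading is None.
At some moment in a run one of cup1, cup2, jar1, jar2, jar3 may be knocked a few centimetres aside while the robot is not near it.
It also fails if it takes over 210 s, if anything falls off the work surface, if the arm or the gripper's body presses on something with over 40 N, if the wrist force passes 120 N, or if a joint passes its speed limit or range.

## Robot

A 7-joint arm with a two-finger parallel gripper is mounted at the origin on the work surface. World frame = base frame: x ahead of the robot, y to its left, z up, the work surface at z = 0. Lengths are in m, angles in rad, forces in N, time in s.
With the tool pointing down it reaches from about 0.425 to 0.875 m from the base axis. Payload 8.4 kg.
Tool frame: the origin (TCP) lies at the very end of the fingers, on their centre line; the grasp point (between the pads) lies 19 mm behind it; z points along the fingers, y is the line along which they close (so a half turn about z gives the same grasp; the last joint's range is limited). The gripper opens to 85 mm and grips with 20 to 120 N. Pads are 22 mm wide; open, the fingers measure 114 mm over their backs; the gripper's body (76 mm by 85 mm) begins 54 mm behind the grasp point. The pads swing forward as they close: fully open they stand 13 mm farther back than shut.
Start: joints at [-0.099, 0.333, 0.04, 1.465, -0.013, 1.343, -0.059], TCP at [0.65, -0, 0.203] pointing down, gripper open.
Joint ranges: [-2.58, 2.58], [-0.38, 2.09], [-1.3, 1.39], [0.25, 2.4], [-1.5, 4.64], [0.08, 2.09], [-2.65, 2.65]. Speed limits (rad/s): [2.22, 2.22, 2.79, 2.79, 3.14, 3.14, 3.14].

## Interface

Orientations are given as a unit quaternion [x, y, z, w].
In Python, from plant import bot, eyes gives the robot as it stands.
- The arm moves only by the tool arm_command, never from a script. Its argument "motion" is a list of rows, each a list of 7 numbers: the shift along the tool's x, y, z as a fraction of full scale, then the turn, a rotation vector about the tool's x, y, z as a fraction of full scale, then the opening, from 0 (shut) to 1 (fully open). In form: [[dx, dy, dz, wx, wy, wz, grip], ...]. A call has 1 to 20 rows; each row shifts and turns the commanded pose from where the row before left it, along the tool's axes as they then stand; what a row does not reach is not made up. Full scale, the value 1, is 0.03 m for a shift and 0.08 rad for a turn. A row lasts 1/12 s, in which the tool goes at most 41.7 mm and 7.16 degrees, less where a joint would pass 70% of its speed; a pose out of reach is approached as far as the arm can. A call with a number of a shift or a turn outside -1 to 1 is refused whole. A call with a gripper value outside its range is refused whole. The fingers move at their own pace and stop on an object; "force" is the grip in N (left out, the last holds). Time passes only in rows, so rows that do not move let the fingers close. It gives the time, the measured TCP pose, the force, the opening and the grip force at its end, in the units of the state.
- bot.state(): the state, without advancing time (a new reading comes with each control period).
- eyes.capture(name): name is "scene" or "side" or "wrist"; returns a dict with "pixels" (384x512x3 uint8, red, green, blue), "z_map" (384x512 float32, m along the optical axis (not along the pixel's ray), 0 where there is no reading), "intrinsics" (3x3 intrinsics, pixels), "D" ([k1, k2, p1, p2, k3] as OpenCV has them; the pictures are not rectified), "camera_from_world" (4x4, takes a point from world to camera coordinates). Camera axes: x right, y down, z forward; pixel columns grow to the right and rows downward; lengths in m; the calibration is good to about 2 mm. A picture is of the moment at which its call begins.
- bot.hand_in(): hands the job in; it is judged then, once.
The state is a dict: "clock": time; "qpos": joint angles; "joint_velocities": joint speeds; "joint_torque": joint torques, N m; "tcp_pos": TCP position; "tcp_rot": TCP orientation; "force": force on the tool from outside, world axes, zero at the start; "moment": the same for the moment, N m; "opening": opening from 0.0 (shut) to 1.0 (fully open); "finger_force": force on a finger pad.
Only numpy, scipy, OpenCV 4.12 (cv2) and the standard library are available. Lean on these libraries where they do the work, as an engineer would, in place of code of your own. Each camera call takes 0.05 s, during which the arm holds its last target. There are 200 camera calls.

## Working session

There is one attempt and no reset: what is moved stays moved. The work goes in short steps, Python scripts to look and compute and a tool call to move; the robot and the scene stay as the last step left them, time stands still between calls to the robot, and variables do not carry over. Pictures are saved under pics/ and viewed, at most 14 in all, crops included, and the job is handed in when it is done.

Besides the shell and the picture viewer there is one more tool, called after "Emit:" by a JSON object that holds its "op" and its "data", one argument or row to a line. arm_command: Moves the arm, as the interface text tells. Shift numbers are shares of 0.03 m and turn numbers shares of 0.08 rad, none past 1 either way. Its arguments: {"type":"object","properties":{"motion":{"type":"array"},"force":{"type":"number"}},"required":["motion"]}

```bash
ls; mkdir -p pics; cat > h.py <<'E'
import numpy as np,cv2
from plant import bot,eyes
def cap(n,save=None):
    c=eyes.capture(n)
    if save: cv2.imwrite('pics/'+save,c['pixels'][:,:,::-1])
    return c
def cloud(c):
    z=c['z_map'];h,w=z.shape
    u,v=np.meshgrid(np.arange(w),np.arange(h))
    p=cv2.undistortPoints(np.stack([u,v],-1).reshape(-1,1,2).astype(np.float64),np.array(c['intrinsics']),np.array(c['D'])).reshape(h,w,2)
    P=np.dstack([p*z[...,None],z])
    T=np.linalg.inv(c['camera_from_world'])
    W=P@T[:3,:3].T+T[:3,3]
    W[z==0]=np.nan
    return W
E
python3 - <<'E'
from h import *
s=bot.state();print(s)
a=cap('scene');b=cap('side')
np.savez('first.npz',a=cloud(a),b=cloud(b),ap=a['pixels'],bp=b['pixels'])
for n,c in(('scene',a),('side',b)):
    cv2.imwrite(f'pics/{n}1.png',cv2.resize(c['pixels'][:,:,::-1],(800,600),interpolation=cv2.INTER_CUBIC))
    print(n,np.linalg.inv(c['camera_from_world'])[:3,3].round(2))
E
```

```text
pics
{'clock': 0.0, 'qpos': array([-0.0992156 ,  0.3339338 ,  0.03989228,  1.46625599, -0.01339369,
        1.34330752, -0.05848838]), 'joint_velocities': array([-1.31359297e-03,  2.28986069e-03, -8.39256028e-05, -8.90231541e-04,
       -2.64634556e-04,  8.58427745e-04,  1.13690945e-03]), 'joint_torque': array([ 4.63630895e-04, -6.58554840e+01,  1.36586554e+00, -4.05554795e+01,
        1.68904377e-02,  1.27170872e-02, -1.99809978e-05]), 'tcp_pos': array([ 6.49501092e-01, -3.55046093e-05,  2.01614248e-01]), 'tcp_rot': array([ 7.07108606e-01,  7.07104482e-01, -6.21563317e-04, -5.33762759e-04]), 'force': array([-0.3382185 ,  0.12717038, -0.505117  ]), 'moment': array([-0.04138451, -0.00413656, -0.03558916]), 'finger_force': 0.0, 'opening': 1.0025775874454472}
scene [0.84 0.65 1.28]
side [ 0.06 -1.17  0.8 ]
```

View pics/scene1.png

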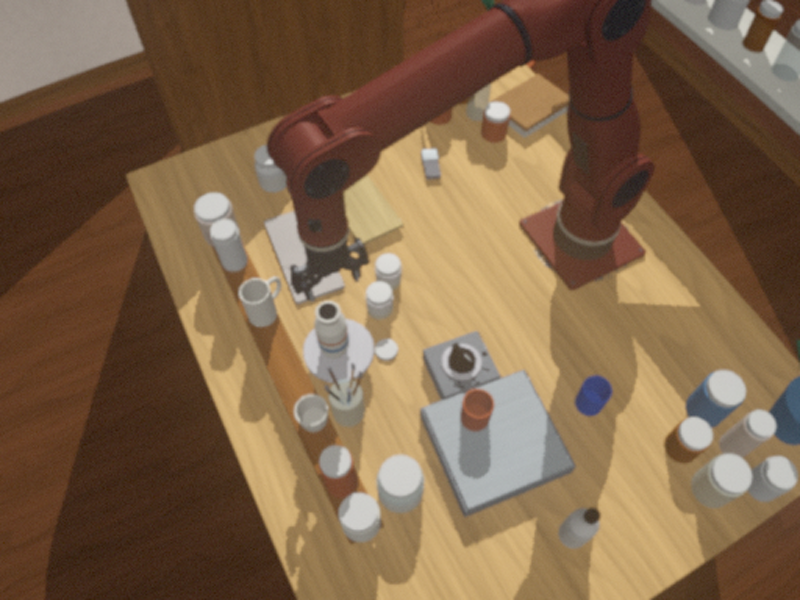

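View pics/side1.png

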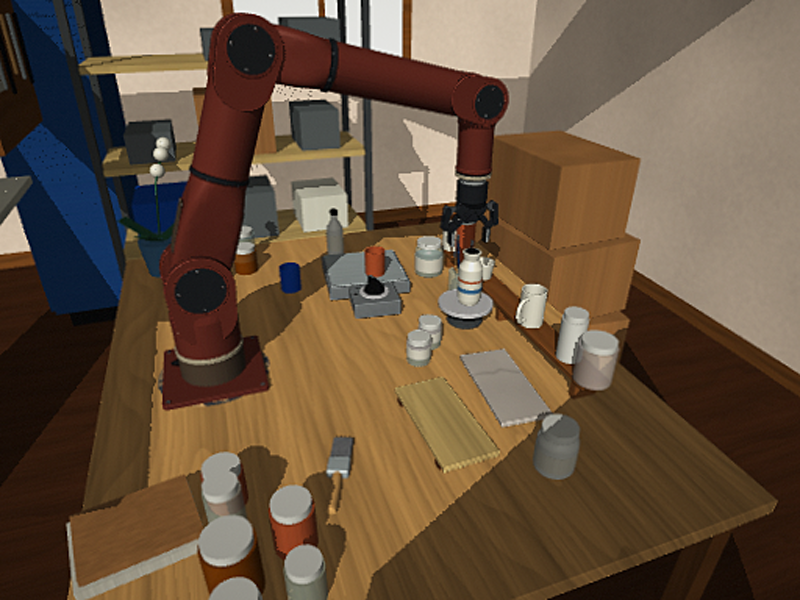

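Scene view: vase on the wheel (330,330), so it is the painted piece and its mark is three dots. One terracotta cup is on the plate (478,408), and the dial is at (460,358). Two white-lidded clear jars stand at (388,268) and (380,298). The loose lid is at (386,349). The blue cup (593,395) is the look-alike, to be ignored. Side view: the board (plywood) is at (445,420), the slab at (503,385), and the mug and dish are on the ledge.

```bash
cat > m.py <<'E'
from h import *
d=np.load('first.npz');A=d['a'];B=d['b']
def reg(W,u,v,r,zlo,zhi):
    u,v=int(u*.64),int(v*.64);r=int(r*.64)
    P=W[max(0,v-r):v+r,max(0,u-r):u+r].reshape(-1,3)
    return P[(P[:,2]>zlo)&(P[:,2]<zhi)]
def circ(P):
    (c,r)=cv2.minEnclosingCircle(P[:,:2].astype(np.float32)); return np.round(c,4),round(r,4),np.median(P[:,2]).round(4),len(P),P[:,:2].mean(0).round(4)
def rect(P):
    H=np.round(P[:,:2],3); return cv2.minAreaRect(P[:,:2].astype(np.float32)),np.median(P[:,2]).round(4),len(P)
if __name__=='__main__':
    print('plate top',rect(reg(A,495,440,90,.045,.055)))
    print('cup',circ(reg(A,478,408,25,.115,.14)))
    print('dial bar',rect(reg(A,460,358,30,.085,.105)))
    print('vase top',circ(reg(A,328,320,30,.2,.222)))
    print('jarA',circ(reg(A,388,268,18,.06,.085)))
    print('jarB',circ(reg(A,380,298,18,.06,.085)))
    print('jarA side',circ(reg(B,418,340,16,.06,.085)))
    print('jarB side',circ(reg(B,430,325,14,.06,.085)))
    print('wheel',circ(reg(A,338,350,40,.052,.066)),circ(reg(B,466,306,30,.052,.066)))
    print('board',rect(reg(B,447,423,60,.020,.030)))
    print('slab',rect(reg(B,505,386,50,.007,.017)))
    print('lid',circ(reg(A,386,349,14,.006,.02)))
    for n,u,v in(('brush',345,400),('mug',260,300),('dish',312,412),('tubw',400,480),('bottle',578,525),('t',270,165)): print(n,circ(reg(A,u,v,25,.02,.3)))
    # colour+height crop
    E=d['ap'][190:290,255:355];cv2.imwrite('pics/crop1.png',cv2.resize(E[:,:,::-1],(600,600),interpolation=cv2.INTER_CUBIC))
E
python3 m.py
```

```text
plate top (((0.462324321269989, 0.3389854431152344), (0.34954649209976196, 0.33745527267456055), 53.838836669921875), np.float64(0.0509), 5011)
cup (array([0.4908, 0.2949]), 0.0319, np.float64(0.1239), 122, array([0.4903, 0.2961]))
dial bar (((0.45222944021224976, 0.1749957948923111), (0.015205398201942444, 0.05575012415647507), 13.481085777282715), np.float64(0.0942), 80)
vase top (array([0.6732, 0.0253]), 0.0253, np.float64(0.2107), 188, array([0.6729, 0.0268]))
jarA (array([ 0.4934, -0.099 ]), 0.0461, np.float64(0.0721), 202, array([ 0.4803, -0.1024]))
jarB (array([ 0.5281, -0.0485]), 0.0295, np.float64(0.0725), 200, array([ 0.5308, -0.0464]))
jarA side (array([ 0.4906, -0.0969]), 0.0483, np.float64(0.0723), 165, array([ 0.4846, -0.107 ]))
jarB side (array([ 0.5128, -0.0721]), 0.0567, np.float64(0.0727), 151, array([ 0.5203, -0.0691]))
wheel (array([0.6853, 0.043 ]), 0.0963, np.float64(0.0605), 1071, array([0.6775, 0.0472])) (array([0.6754, 0.0357]), 0.1788, np.float64(0.061), 527, array([0.6767, 0.0264]))
board (((0.44249090552330017, -0.3542383313179016), (0.12263783067464828, 0.26373907923698425), 2.5644419193267822), np.float64(0.0255), 2042)
slab (((0.6271318793296814, -0.27475494146347046), (0.26444584131240845, 0.12187541276216507), 85.10142517089844), np.float64(0.0127), 1533)
lid (array([0.5712, 0.0527]), 0.0303, np.float64(0.0109), 149, array([0.5654, 0.0552]))
brush (array([0.7199, 0.1376]), 0.0728, np.float64(0.0932), 754, array([0.7116, 0.151 ]))
mug (array([ 0.7736, -0.1645]), 0.0878, np.float64(0.1074), 790, array([ 0.7779, -0.1348]))
dish (array([0.7758, 0.1297]), 0.0736, np.float64(0.0652), 848, array([0.7765, 0.1372]))
tubw (array([0.6985, 0.3549]), 0.0574, np.float64(0.1097), 810, array([0.6888, 0.3519]))
bottle (array([0.4345, 0.5764]), 0.0288, np.float64(0.109), 494, array([0.4445, 0.5789]))
t (array([ 0.6029, -0.5197]), 0.0412, np.float64(0.0718), 329, array([ 0.6145, -0.5048]))
```

```bash
python3 - <<'E'
from h import *
c=cap('wrist','w1.png')
a=cv2.imread('pics/w1.png')
d=np.load('first.npz');E=d['ap'][140:290,220:370][:,:,::-1];E=cv2.resize(E,(400,400),interpolation=cv2.INTER_CUBIC)
a=cv2.resize(a,(400,300));a=cv2.copyMakeBorder(a,0,100,0,0,0)
cv2.imwrite('pics/w1c.png',np.hstack([a,E]))
E
```

```text
(no output)
```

View pics/w1c.png

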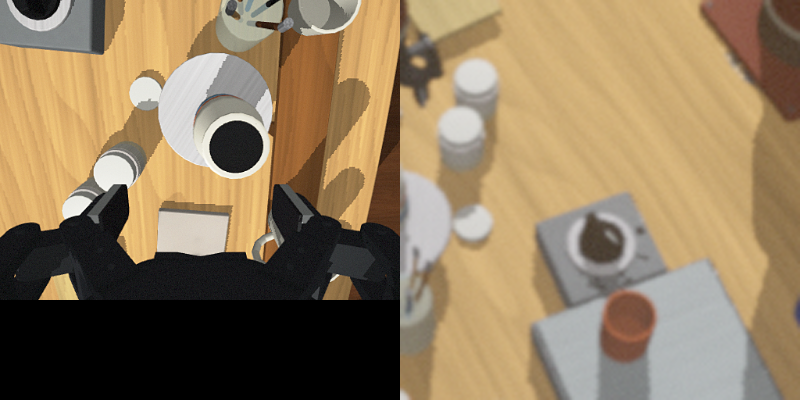

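```bash
python3 - <<'E'
from m import *
from scipy.optimize import minimize
ok=np.nan_to_num(A[...,2],nan=-1); m=(ok>.045)&(ok<.056)&(A[...,0]<.62)&(A[...,1]>.08)&(A[...,1]<.5)
n,l,st,_=cv2.connectedComponentsWithStats(m.astype(np.uint8)); k=1+np.argmax(st[1:,4]); print('n',st[k])
g=(np.abs(ok-.05)<.007)&(A[...,0]<.62)&(A[...,0]>.28)&(A[...,1]>.05)&(A[...,1]<.52)
P=A[g][:,:2]
bm=(np.abs(ok)<.012)&(A[...,0]<.65)&(A[...,0]>.25)&(A[...,1]>.05)&(A[...,1]<.55)
Q=A[bm][:,:2]
def ins(p,X):
    c,s=np.cos(p[2]),np.sin(p[2]);L=(X-p[:2])@np.array([[c,-s],[s,c]])
    def sd(lo,hi): return np.minimum(np.minimum(L[:,0]-lo[0],hi[0]-L[:,0]),np.minimum(L[:,1]-lo[1],hi[1]-L[:,1]))
    # plate 225 x 220 + panel
    return np.maximum(sd((-.1125,-.11),(.1125,.11)),sd((-.065,-.23),(.065,-.10)))
def cost(p): 
    f=lambda s:1/(1+np.exp(-s/.002))
    return (1-f(ins(p,P))).sum()+0.0*f(ins(p,Q)).sum()
best=None
for y in np.linspace(-.6,.6,13):
  for cx in(.45,.49):
    r=minimize(cost,[cx,.345,y],method='Nelder-Mead',options=dict(xatol=1e-5,fatol=1e-3,maxiter=2000))
    if best is None or r.fun<best.fun: best=r
print(best.x,best.fun,len(P))
x,y,t=best.x; print('dial pred',x+.175*np.sin(t),y-.175*np.cos(t))
bb=reg(A,460,358,30,.085,.105)
print('bar mean',bb.mean(0)); (c,wh,a)=cv2.minAreaRect(bb[:,:2].astype(np.float32)); al=np.radians(a+(90 if wh[1]>wh[0] else 0)); print('bar dir deg',np.degrees(al),'theta',(t-al)%np.pi)
# jars
for W,nm in((A,'scene'),(B,'side')):
    T=W.reshape(-1,3); T=T[(np.abs(T[:,2]-.072)<.004)&(T[:,0]>.38)&(T[:,0]<.62)&(T[:,1]>-.25)&(T[:,1]<.02)].astype(np.float32)
    if len(T)<20: continue
    _,lab,ctr=cv2.kmeans(T[:,:2].copy(),2,None,(3,100,1e-6),10,cv2.KMEANS_PP_CENTERS)
    for i in(0,1): q=T[lab[:,0]==i];print(nm,circ(q),q.min(0),q.max(0))
# wheel & vase
T=B.reshape(-1,3)
for W,nm in((A,'a'),(B,'b')):
    T=W.reshape(-1,3)
    T=T[(T[:,2]>.2)&(T[:,2]<.215)&(np.hypot(T[:,0]-.675,T[:,1]-.027)<.035)]; print(nm,'vase',circ(T))
for W,nm in((A,'a'),(B,'b')):
    T=W.reshape(-1,3)
    T=T[(np.abs(T[:,2]-.1238)<.004)&(np.hypot(T[:,0]-.49,T[:,1]-.296)<.045)]; print(nm,'cup',circ(T))
E
```

```text
n [ 269  212   99  116 5383]
[ 0.47387232  0.35160733 -0.1171559 ] 459.86658448325835 5719
dial pred 0.4534169083202065 0.17780693514792326
bar mean [0.45320761 0.17553627 0.0936964 ]
bar dir deg 103.48108577728271 theta 1.2183510887095221
scene (array([ 0.5583, -0.0285]), 0.0629, np.float32(0.0725), 157, array([ 0.5303, -0.048 ], dtype=float32)) [ 0.5030419  -0.07713251  0.06818983] [0.6112699  0.0053799  0.07597183]
scene (array([ 0.4772, -0.1084]), 0.0291, np.float32(0.0722), 152, array([ 0.4769, -0.1068], dtype=float32)) [ 0.4488744 -0.1359404  0.0680671] [ 0.50419414 -0.08032568  0.0759754 ]
side (array([ 0.5298, -0.0511]), 0.0304, np.float32(0.073), 88, array([ 0.5312, -0.0549], dtype=float32)) [ 0.50605035 -0.08057462  0.06862574] [ 0.55798227 -0.02275126  0.07583902]
side (array([ 0.4785, -0.1094]), 0.0293, np.float32(0.073), 97, array([ 0.4778, -0.1135], dtype=float32)) [ 0.45207453 -0.13816483  0.06941006] [ 0.5059417  -0.08277458  0.07560571]
a vase (array([0.6732, 0.0253]), 0.0253, np.float64(0.2106), 184, array([0.6732, 0.0267]))
b vase (array([0.6717, 0.0223]), 0.0257, np.float64(0.2111), 65, array([0.6715, 0.017 ]))
a cup (array([0.4909, 0.2944]), 0.0319, np.float64(0.1243), 93, array([0.489 , 0.2955]))
b cup (array([0.4899, 0.293 ]), 0.0328, np.float64(0.1239), 42, array([0.4885, 0.2925]))
```

```bash
cat > go.py <<'E'
import sys
from h import *
from scipy.spatial.transform import Rotation as R
def go(x,y,z,phi):
    s=bot.state();Rc=R.from_quat(s['tcp_rot']);p=np.radians(phi);c,n=np.cos(p),np.sin(p)
    Rt=R.from_matrix(np.array([[-n,c,0],[c,n,0],[0,0,-1]]))
    d=np.array([x,y,z])-s['tcp_pos']
    w=(Rc.inv()*Rt).as_rotvec()
    a,b=Rc.inv().apply(d)/.03,Rt.inv().apply(d)/.03
    print('clk',round(s['clock'],1),'tcp',s['tcp_pos'].round(4),'open',round(s['opening'],3),'f',s['force'].round(1))
    print('turn total',(w/.08).round(2),'| shift if after turn',b.round(2),'| in current frame',a.round(2),'| q7',s['qpos'][6].round(2))
if __name__=='__main__': go(*map(float,sys.argv[1:5]))
E
python3 go.py .453 .1757 .2 13.5
python3 - <<'E'
from m import *
P=A.reshape(-1,3); P=P[(P[:,2]>.12)&(P[:,0]>.6)&(P[:,0]<.78)&(P[:,1]>.05)&(P[:,1]<.22)]
print('brush high',P.min(0),P.max(0))
E
```

```text
clk 0.1 tcp [ 0.6496 -0.      0.2019] open 0.998 f [-0.1  0.1 -0.5]
turn total [-0.02 -0.   -2.95] | shift if after turn [ 7.23 -5.01  0.06] | in current frame [ 5.86 -6.55  0.07] | q7 -0.06
brush high [0.60726337 0.0500061  0.12016706] [0.74017429 0.18529118 0.64250634]
```

Emit:
{"op": "arm_command", "data": {
  "motion": [
    [0, 0, -1, 0, 0, 0, 1],
    [0, 0, -1, 0, 0, 0, 1],
    [0, 0, -1, 0, 0, 0, 1],
    [0, 0, 0, 0, 0, -1, 0.6],
    [0, 0, 0, 0, 0, -1, 0.6],
    [0, 0, 0, 0, 0, -0.95, 0.6],
    [0.9, -0.63, 0, 0, 0, 0, 0.6],
    [0.9, -0.63, 0, 0, 0, 0, 0.6],
    [0.9, -0.63, 0, 0, 0, 0, 0.6],
    [0.9, -0.63, 0, 0, 0, 0, 0.6],
    [0.9, -0.63, 0, 0, 0, 0, 0.6],
    [0.9, -0.63, 0, 0, 0, 0, 0.6],
    [0.9, -0.63, 0, 0, 0, 0, 0.6],
    [0.9, -0.6, 0, 0, 0, 0, 0.6],
    [0, 0, 1, 0, 0, 0, 0.6],
    [0, 0, 1, 0, 0, 0, 0.6],
    [0, 0, 1, 0, 0, 0, 0.6],
    [0, 0, 0, 0, 0, 0, 0.6]
  ]
}}

```text
clock: 1.65
tcp_pos: [0.4502, 0.1735, 0.1971]
tcp_rot: [0.619, 0.786, -0.004, -0.002]
force: [-1.1, -1.5, -0.5]
opening: 0.599
finger_force: 0.0
```

```bash
python3 go.py .453 .1757 .071 13.5
python3 - <<'E'
from h import *
c=cap('wrist');cv2.imwrite('pics/w2.png',c['pixels'][:,:,::-1]);W=cloud(c)
P=W.reshape(-1,3);P=P[(np.abs(P[:,2]-.094)<.006)&(np.hypot(P[:,0]-.453,P[:,1]-.176)<.035)].astype(np.float32)
print(len(P),P.mean(0),cv2.minAreaRect(P[:,:2]))
E
```

```text
clk 1.6 tcp [0.4502 0.1735 0.1971] open 0.599 f [-1.1 -1.5 -0.5]
turn total [-0.1   0.02  0.01] | shift if after turn [0.05 0.11 4.2 ] | in current frame [0.06 0.14 4.2 ] | q7 -0.22Traceback (most recent call last):
  File "<stdin>", line 4, in <module>
cv2.error: OpenCV(4.12.0) /io/opencv/modules/imgproc/src/convhull.cpp:143: error: (-215:Assertion failed) total >= 0 && (depth == CV_32F || depth == CV_32S) in function 'convexHull'
```

View pics/w2.png

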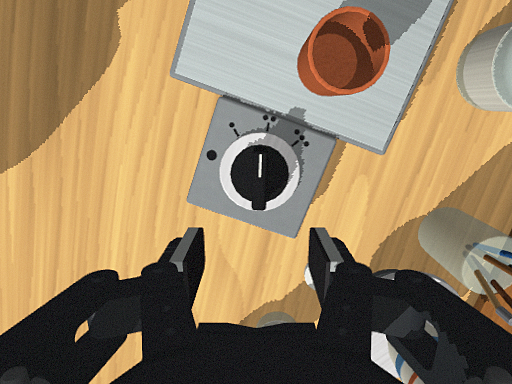

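Wrist view: the dial is at (258,175) with its pointer up near the two-dot mark, the off dot is at left (212,155), and the cup is at (345,50).

```bash
cat >> h.py <<'E'
def proj(c,X):
    T=c['camera_from_world'];r,_=cv2.Rodrigues(T[:3,:3].copy())
    return cv2.projectPoints(np.array(X,float).reshape(-1,1,3),r,T[:3,3].copy(),np.array(c['intrinsics']),np.array(c['D']))[0].reshape(-1,2)
E
python3 - <<'E'
from h import *
c=cap('wrist')
print(proj(c,[[.453,.1757,.094],[.490,.2935,.125],[.4735,.350,.05]]).round(1))
W=cloud(c);print(np.isfinite(W[...,0]).mean(),W[175,258],W[100,210],W[60,330])
t=-.117;f=lambda x,y,z:[.4735+x*np.cos(t)-y*np.sin(t),.350+x*np.sin(t)+y*np.cos(t),z]
print(proj(c,[f(-.1125,-.11,.05),f(.1125,-.11,.05),f(-.065,-.23,.05),f(.065,-.23,.05),f(0,-.175,.094)]).round(1))
E
```

```text
[[259.9 178.2]
 [345.6  49.5]
 [324.5  -2.7]]
0.9959869384765625 [0.45053807 0.17833364 0.0945066 ] [3.80255593e-01 2.31813987e-01 1.40979420e-04] [0.49261575 0.29564305 0.0594608 ]
[[175.9  69.2]
 [381.9 147.9]
 [186.3 194.7]
 [297.  233.2]
 [260.1 177.7]]
```

Emit:
{"op": "arm_command", "data": {
  "motion": [
    [0.05, 0.12, 1, -0.1, 0, 0, 0.6],
    [0, 0, 1, 0, 0, 0, 0.6],
    [0, 0, 1, 0, 0, 0, 0.6],
    [0, 0, 0.8, 0, 0, 0, 0.6],
    [0, 0, 0.4, 0, 0, 0, 0.6],
    [0, 0, 0, 0, 0, 0, 0.6]
  ],
  "force": 30
}}

```text
clock: 2.25
tcp_pos: [0.4571, 0.1771, 0.0759]
tcp_rot: [0.619, 0.785, 0.002, 0.002]
force: [-1.0, -0.1, 0.3]
opening: 0.599
finger_force: 0.0
```

```bash
python3 go.py .453 .1757 .071 13.5
```

```text
clk 2.2 tcp [0.4571 0.1771 0.0759] open 0.599 f [-1.  -0.1  0.3]
turn total [ 0.08  0.   -0.  ] | shift if after turn [-0.01 -0.14  0.16] | in current frame [-0.01 -0.15  0.16] | q7 -0.25
```

Emit:
{"op": "arm_command", "data": {
  "motion": [
    [0, -0.14, 0.15, 0.08, 0, 0, 0.6],
    [0, 0, 0, 0, 0, 0, 0.6],
    [0, 0, 0, 0, 0, 0, 0],
    [0, 0, 0, 0, 0, 0, 0],
    [0, 0, 0, 0, 0, 0, 0],
    [0, 0, 0, 0, 0, 0, 0],
    [0, 0, 0, 0, 0, 0, 0],
    [0, 0, 0, 0, 0, 0, 0]
  ]
}}

```text
clock: 2.92
tcp_pos: [0.4533, 0.1764, 0.0722]
tcp_rot: [0.619, 0.785, 0.001, 0.001]
force: [0.9, 0.8, 0.4]
opening: -0.003
finger_force: 0.0
```

```bash
python3 go.py .453 .1757 .071 83.3
```

```text
clk 2.9 tcp [0.4533 0.1764 0.0722] open -0.003 f [0.9 0.8 0.4]
turn total [ 2.000e-02  1.000e-02 -1.522e+01] | shift if after turn [ 0.01 -0.02  0.04] | in current frame [-0.02 -0.01  0.04] | q7 -0.25
```

```bash
python3 - <<'E'
from h import *
c=cap('wrist');s=cap('side');a=cap('scene')
f=lambda i,u,v,r,k=400:cv2.resize(i['pixels'][v-r:v+r,u-r:u+r,::-1],(k,k),interpolation=cv2.INTER_CUBIC)
u,v=proj(s,[.453,.1757,.09])[0].astype(int)
cv2.imwrite('pics/w3.png',np.hstack([f(c,256,190,150),f(s,u,v,40)]))
print(proj(c,[.453,.1757,.094]))
E
```

```text
[[257.48512703 236.94792497]]
```

View pics/w3.png

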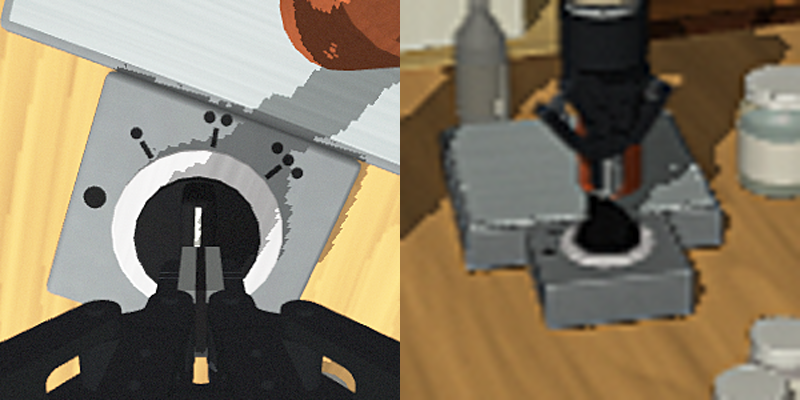

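```bash
python3 - <<'E'
from h import *
c=cap('wrist');W=cloud(c);s=bot.state()
print(s['tcp_pos'],s['opening'],proj(c,[s['tcp_pos'],s['tcp_pos']+[0,0,.019],s['tcp_pos']+[0,0,.04]]))
for v in range(160,300,8): print(v,W[v,256].round(4),c['pixels'][v,256])
E
```

```text
[0.45316597 0.17635143 0.07197344] 0.0010342428732515636 [[257.94542259 220.93081927]
 [258.20837844 233.70477694]
 [258.57576257 251.56732687]]
160 [0.4442 0.2089 0.0562] [248 248 247]
168 [0.4453 0.2041 0.0564] [185 181 186]
176 [0.4461 0.2008 0.0638] [34 31 33]
184 [0.446  0.2011 0.0847] [21 28 24]
192 [0.4465 0.1991 0.0929] [33 38 39]
200 [0.4475 0.195  0.0931] [255 255 250]
208 [0.4484 0.1912 0.0942] [255 255 255]
216 [0.4494 0.1869 0.0939] [128 131 122]
224 [0.4504 0.1829 0.0947] [92 88 84]
232 [0.4495 0.1866 0.1142] [29 29 28]
240 [0.4494 0.1868 0.1233] [33 32 26]
248 [0.4493 0.1871 0.1316] [23 23 22]
256 [0.4494 0.1869 0.138 ] [35 25 29]
264 [0.4502 0.1834 0.1376] [36 35 39]
272 [0.451  0.1801 0.1377] [43 39 42]
280 [0.4517 0.1772 0.1384] [34 34 36]
288 [0.4525 0.1736 0.1382] [42 43 44]
296 [0.4534 0.17   0.1381] [32 33 32]
```

```bash
python3 - <<'E'
from h import *
c=cap('wrist');W=cloud(c)
for v in (210,220,228,240): print(v,[ (u,int(c['pixels'][v,u].mean()),*(W[v,u]*1000).round(0).astype(int)) for u in range(226,290,6)])
b=cap('side');cv2.imwrite('x.png',b['pixels'])
V=cloud(b);P=V.reshape(-1,3);P=P[(np.hypot(P[:,0]-.453,P[:,1]-.176)<.045)&(P[:,2]>.06)&(P[:,2]<.2)]
for z in np.arange(.06,.2,.008):
    q=P[np.abs(P[:,2]-z)<.004]
    if len(q): print(round(z,3),len(q),q.min(0).round(3),q.max(0).round(3))
E
```

```text
210 [(226, 40, np.int64(433), np.int64(176), np.int64(64)), (232, 40, np.int64(437), np.int64(177), np.int64(64)), (238, 34, np.int64(440), np.int64(178), np.int64(65)), (244, 34, np.int64(443), np.int64(188), np.int64(93)), (250, 41, np.int64(446), np.int64(190), np.int64(96)), (256, 161, np.int64(449), np.int64(190), np.int64(95)), (262, 31, np.int64(452), np.int64(191), np.int64(95)), (268, 30, np.int64(458), np.int64(182), np.int64(64)), (274, 22, np.int64(462), np.int64(183), np.int64(65)), (280, 30, np.int64(465), np.int64(184), np.int64(64)), (286, 22, np.int64(469), np.int64(184), np.int64(64))]
220 [(226, 41, np.int64(435), np.int64(170), np.int64(64)), (232, 38, np.int64(438), np.int64(170), np.int64(64)), (238, 44, np.int64(442), np.int64(171), np.int64(63)), (244, 47, np.int64(444), np.int64(183), np.int64(93)), (250, 30, np.int64(447), np.int64(184), np.int64(94)), (256, 123, np.int64(450), np.int64(185), np.int64(94)), (262, 27, np.int64(453), np.int64(186), np.int64(94)), (268, 20, np.int64(460), np.int64(176), np.int64(64)), (274, 29, np.int64(463), np.int64(176), np.
[... 1537 characters left out ...]
] [0.465 0.195 0.087]
0.092 22 [0.441 0.144 0.088] [0.458 0.2   0.096]
0.1 5 [0.441 0.148 0.096] [0.459 0.193 0.098]
0.108 11 [0.442 0.163 0.104] [0.461 0.178 0.112]
0.116 8 [0.441 0.163 0.114] [0.469 0.177 0.119]
0.124 15 [0.439 0.166 0.121] [0.469 0.187 0.127]
0.132 11 [0.439 0.168 0.129] [0.468 0.182 0.136]
0.14 8 [0.443 0.163 0.137] [0.467 0.173 0.143]
0.148 17 [0.42  0.158 0.144] [0.481 0.18  0.151]
0.156 35 [0.416 0.157 0.152] [0.491 0.191 0.16 ]
0.164 27 [0.412 0.155 0.16 ] [0.496 0.196 0.167]
0.172 32 [0.415 0.153 0.168] [0.496 0.193 0.176]
0.18 23 [0.432 0.158 0.176] [0.497 0.195 0.184]
0.188 25 [0.415 0.156 0.185] [0.494 0.185 0.192]
0.196 28 [0.412 0.154 0.192] [0.495 0.186 0.2  ]
```

```bash
python3 - <<'E'
from h import *
d=np.load('first.npz')
for k in'ab':
    P=d[k].reshape(-1,3)
    P=P[(np.abs(P[:,0]-.65)<.09)&(np.abs(P[:,1])<.05)&(P[:,2]>.17)&(P[:,2]<.45)&~(np.hypot(P[:,0]-.673,P[:,1]-.025)<.033)]
    for z in np.arange(.18,.36,.01):
        q=P[np.abs(P[:,2]-z)<.005]
        if len(q): print(k,round(z,3),len(q),q.min(0).round(3)[:2],q.max(0).round(3)[:2])
E
```

```text
a 0.25 9 [ 0.594 -0.006] [0.703 0.014]
a 0.26 12 [ 0.59  -0.005] [0.702 0.014]
a 0.27 12 [ 0.593 -0.003] [0.703 0.014]
a 0.28 10 [0.593 0.005] [0.703 0.014]
a 0.29 34 [ 0.579 -0.009] [0.719 0.016]
a 0.3 81 [ 0.575 -0.01 ] [0.721 0.018]
a 0.31 59 [ 0.574 -0.011] [0.721 0.02 ]
a 0.32 33 [ 0.577 -0.007] [0.719 0.021]
a 0.33 52 [ 0.577 -0.006] [0.718 0.023]
a 0.34 59 [ 0.579 -0.011] [0.717 0.024]
a 0.35 81 [ 0.58  -0.011] [0.716 0.017]
b 0.18 1 [ 0.66  -0.007] [ 0.66  -0.007]
b 0.25 14 [ 0.595 -0.011] [0.706 0.002]
b 0.26 17 [ 0.593 -0.013] [0.707 0.004]
b 0.27 21 [ 0.591 -0.014] [0.705 0.007]
b 0.28 22 [ 0.594 -0.013] [0.707 0.005]
b 0.29 27 [ 0.58  -0.015] [0.725 0.013]
b 0.3 66 [ 0.575 -0.017] [0.722 0.015]
b 0.31 82 [ 0.577 -0.018] [0.723 0.016]
b 0.32 70 [ 0.577 -0.02 ] [0.722 0.017]
b 0.33 75 [ 0.579 -0.023] [0.72  0.012]
b 0.34 92 [ 0.58  -0.022] [0.721 0.018]
b 0.35 72 [ 0.58  -0.016] [0.717 0.017]
```

The pictures show the real fingertips about 32 mm above the reported TCP (33 mm shut, 44 mm open), so the fingers closed above the bar. I'll compensate: true tip z is about tcp z + 0.032. Reopening and going lower.

Emit:
{"op": "arm_command", "data": {
  "motion": [
    [0, 0, 0, 0, 0, 0, 0.6],
    [0, 0, 0, 0, 0, 0, 0.6],
    [0, 0, 0, 0, 0, 0, 0.6],
    [0, 0, 0, 0, 0, 0, 0.6],
    [0, 0, 0.5, 0, 0, 0, 0.6],
    [0, 0, 0.4, 0, 0, 0, 0.6],
    [0, 0, 0.2, 0, 0, 0, 0.6],
    [0, 0, 0, 0, 0, 0, 0.6],
    [0, 0, 0, 0, 0, 0, 0],
    [0, 0, 0, 0, 0, 0, 0],
    [0, 0, 0, 0, 0, 0, 0],
    [0, 0, 0, 0, 0, 0, 0],
    [0, 0, 0, 0, 0, 0, 0]
  ],
  "force": 30
}}

```text
clock: 4.3
tcp_pos: [0.4519, 0.176, 0.0396]
tcp_rot: [0.619, 0.785, -0.0, -0.0]
force: [-7.9, -2.4, 10.1]
opening: 0.157
finger_force: 31.2
```

```bash
python3 go.py .453 .1757 .039 83.3
```

```text
clk 4.3 tcp [0.4519 0.176  0.0396] open 0.157 f [-7.9 -2.4 10.1]
turn total [-1.000e-02 -0.000e+00 -1.522e+01] | shift if after turn [-0.04 -0.01  0.02] | in current frame [-0.02  0.03  0.02] | q7 -0.26
```

Emit:
{"op": "arm_command", "data": {
  "motion": [
    [0, 0, 0, 0, 0, -0.8, 0],
    [0, 0, 0, 0, 0, -0.8, 0],
    [0, 0, 0, 0, 0, -0.8, 0],
    [0, 0, 0, 0, 0, -0.8, 0],
    [0, 0, 0, 0, 0, -0.8, 0],
    [0, 0, 0, 0, 0, -0.8, 0],
    [0, 0, 0, 0, 0, -0.8, 0],
    [0, 0, 0, 0, 0, -0.8, 0],
    [0, 0, 0, 0, 0, -0.8, 0],
    [0, 0, 0, 0, 0, -0.8, 0],
    [0, 0, 0, 0, 0, -0.8, 0],
    [0, 0, 0, 0, 0, -0.8, 0],
    [0, 0, 0, 0, 0, -0.8, 0],
    [0, 0, 0, 0, 0, -0.8, 0],
    [0, 0, 0, 0, 0, -0.8, 0],
    [0, 0, 0, 0, 0, -0.8, 0],
    [0, 0, 0, 0, 0, -0.8, 0],
    [0, 0, 0, 0, 0, -0.8, 0],
    [0, 0, 0, 0, 0, -0.8, 0],
    [0, 0, 0, 0, 0, 0, 0]
  ]
}}

```text
clock: 5.97
tcp_pos: [0.4497, 0.1737, 0.0395]
tcp_rot: [0.058, 0.998, -0.002, -0.003]
force: [-20.8, -12.0, 25.2]
opening: 0.158
finger_force: 33.3
```

```bash
python3 go.py .453 .1757 .039 83.3; python3 -c "
from h import *;print(bot.state()['moment'])"
```

```text
clk 6.0 tcp [0.4497 0.1737 0.0395] open 0.158 f [-20.8 -12.   25.2]
turn total [-0.06 -0.06  0.02] | shift if after turn [-0.1   0.08  0.02] | in current frame [-0.1   0.08  0.02] | q7 0.94
[-2.42879918  4.40414041 -0.01191052]
```

Emit:
{"op": "arm_command", "data": {
  "motion": [
    [0, 0, 0, 0, 0, 0, 0.5],
    [0, 0, 0, 0, 0, 0, 0.5],
    [0, 0, 0, 0, 0, 0, 0.5],
    [0, 0, 0, 0, 0, 0, 0.5],
    [0, 0, -0.6, 0, 0, 0, 0.5],
    [0, 0, -1, 0, 0, 0, 0.5],
    [0, 0, -1, 0, 0, 0, 0.5],
    [0, 0, -1, 0, 0, 0, 0.5],
    [0, 0, -1, 0, 0, 0, 1],
    [0, 0, -1, 0, 0, 0, 1],
    [0, 0, -1, 0, 0, 0, 1],
    [0, 0, 0, 0, 0, 0, 1],
    [0, 0, 0, 0, 0, 0, 1]
  ]
}}

```text
clock: 7.05
tcp_pos: [0.454, 0.1769, 0.2387]
tcp_rot: [0.059, 0.998, 0.001, 0.003]
force: [-0.1, -0.6, -0.8]
opening: 1.001
finger_force: 0.0
```

```bash
python3 go.py .490 .2935 .05 0; python3 - <<'E'
from h import *
a=cap('scene');w=cap('wrist')
for n,c in(('s',a),('w',w)):
    W=cloud(c).reshape(-1,3)
    P=W[(np.abs(W[:,2]-.0945)<.005)&(np.hypot(W[:,0]-.452,W[:,1]-.175)<.04)].astype(np.float32)
    if len(P)>5: print(n,len(P),P.mean(0),cv2.minAreaRect(P[:,:2]))
    T=W[(np.abs(W[:,2]-.1238)<.004)&(np.hypot(W[:,0]-.49,W[:,1]-.294)<.06)].astype(np.float32)
    if len(T)>5: print('cup',len(T),cv2.minEnclosingCircle(T[:,:2]))
cv2.imwrite('pics/w4.png',w['pixels'][:,:,::-1])
E
```

```text
clk 7.0 tcp [0.454  0.1769 0.2387] open 1.001 f [-0.1 -0.6 -0.8]
turn total [ 0.07  0.03 18.15] | shift if after turn [3.89 1.2  6.29] | in current frame [-0.7   3.99  6.3 ] | q7 0.99Traceback (most recent call last):
  File "<stdin>", line 6, in <module>
cv2.error: OpenCV(4.12.0) /io/opencv/modules/imgproc/src/convhull.cpp:143: error: (-215:Assertion failed) total >= 0 && (depth == CV_32F || depth == CV_32S) in function 'convexHull'
```

```bash
cat >> h.py <<'E'
def near(W,x,y,r,z,dz):
    P=W.reshape(-1,3);P=P[(np.abs(P[:,2]-z)<dz)&(np.hypot(P[:,0]-x,P[:,1]-y)<r)]
    return np.ascontiguousarray(P.astype(np.float32)[:,:2])
def show(nm,P,rect=0):
    if len(P)<6: print(nm,'few',len(P));return
    print(nm,len(P),P.mean(0).round(4),np.round(cv2.minEnclosingCircle(P)[0],4),round(cv2.minEnclosingCircle(P)[1],4),cv2.minAreaRect(P) if rect else '')
E
python3 - <<'E'
from h import *
a=cap('scene');w=cap('wrist')
for n,c in(('s',a),('w',w)):
    W=cloud(c)
    show(n+'bar',near(W,.452,.175,.035,.0945,.004),1)
    show(n+'cup',near(W,.49,.294,.05,.1238,.004))
cv2.imwrite('pics/w4.png',w['pixels'][:,:,::-1])
E
```

```text
sbar 70 [0.4539 0.175 ] [0.4521 0.1746] 0.0287 ((0.45228564739227295, 0.174508199095726), (0.015449856407940388, 0.05677102878689766), 82.3704833984375)
scup 85 [0.4913 0.2955] [0.4915 0.2931] 0.0327 
wbar 699 [0.4499 0.1732] [0.451  0.1728] 0.0282 ((0.4509298503398895, 0.17275819182395935), (0.013554790057241917, 0.05549018830060959), 83.34561920166016)
wcup 980 [0.4899 0.2923] [0.4899 0.2917] 0.0313
```

View pics/w4.png

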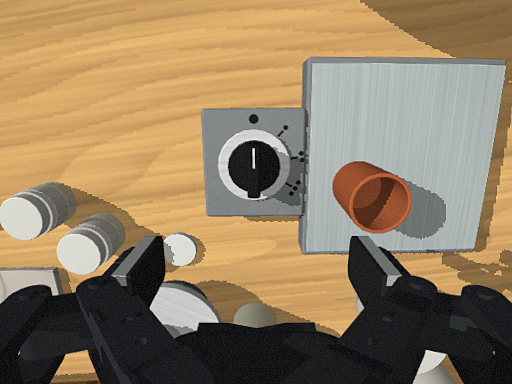

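Wrist view: the pointer at (253,158) is aligned with the big dot (253,119), so the dial is off. The terracotta cup is at (380,200), and the jars at (25,215) and (85,250). Now the cup.

Emit:
{"op": "arm_command", "data": {
  "motion": [
    [-0.18, 0.98, 0, 0, 0, 0, 1],
    [-0.18, 0.98, 0, 0, 0, 0, 1],
    [-0.18, 0.98, 0, 0, 0, 0, 1],
    [-0.16, 0.98, 0, 0, 0, 0, 1],
    [0, 0, 1, 0, 0, 0, 1],
    [0, 0, 1, 0, 0, 0, 1],
    [0, 0, 1, 0, 0, 0, 1],
    [0, 0, 0, 0, 0, 0, 1],
    [0, 0, 0, 0, 0, 0, 1]
  ]
}}

```text
clock: 8.0
tcp_pos: [0.4866, 0.2898, 0.1454]
tcp_rot: [0.059, 0.998, -0.001, -0.001]
force: [-0.2, 0.8, -0.1]
opening: 1.002
finger_force: 0.0
```

```bash
python3 go.py .490 .292 .035 83.3
```

```text
clk 8.0 tcp [0.4866 0.2898 0.1454] open 1.002 f [-0.2  0.8 -0.1]
turn total [-0.03 -0.03 -0.02] | shift if after turn [-0.1   0.09  3.68] | in current frame [-0.11  0.09  3.68] | q7 0.77
```

Emit:
{"op": "arm_command", "data": {
  "motion": [
    [-0.1, 0.09, 0.7, 0, 0, 0, 1],
    [0, 0, 0.8, 0, 0, 0, 1],
    [0, 0, 0.8, 0, 0, 0, 1],
    [0, 0, 0.8, 0, 0, 0, 1],
    [0, 0, 0.5, 0, 0, 0, 1],
    [0, 0, 0, 0, 0, 0, 1],
    [0, 0, 0, 0, 0, 0, 0],
    [0, 0, 0, 0, 0, 0, 0],
    [0, 0, 0, 0, 0, 0, 0],
    [0, 0, 0, 0, 0, 0, 0],
    [0, 0, 0, 0, 0, 0, 0]
  ],
  "force": 30
}}

```text
clock: 8.92
tcp_pos: [0.4928, 0.2937, 0.0417]
tcp_rot: [0.059, 0.998, 0.001, 0.002]
force: [-2.6, -1.6, 7.2]
opening: 0.715
finger_force: 31.0
```

```bash
python3 go.py .4425 -.354 .17 0
```

```text
clk 8.9 tcp [0.4928 0.2937 0.0417] open 0.715 f [-2.6 -1.6  7.2]
turn total [ 0.07  0.02 18.15] | shift if after turn [-21.59  -1.68  -4.28] | in current frame [ -0.92 -21.63  -4.33] | q7 0.73
```

Emit:
{"op": "arm_command", "data": {
  "motion": [
    [0, 0, -0.5, 0, 0, 0, 0],
    [0, 0, -1, 0, 0, 0, 0],
    [0, 0, -1, 0, 0, 0.9, 0],
    [0, 0, -1, 0, 0, 0.9, 0],
    [0, 0, -1, 0, 0, 0.9, 0],
    [0, 0, -1, 0, 0, 0.9, 0],
    [0, 0, 0, 0, 0, 0.9, 0],
    [0, 0, 0, 0, 0, 0.9, 0],
    [0, 0, 0, 0, 0, 0.9, 0],
    [0, 0, 0, 0, 0, 0.9, 0],
    [0, 0, 0, 0, 0, 0.9, 0],
    [0, 0, 0, 0, 0, 0.9, 0],
    [0, 0, 0, 0, 0, 0.9, 0],
    [0, 0, 0, 0, 0, 0.9, 0],
    [0, 0, 0, 0, 0, 0.9, 0],
    [0, 0, 0, 0, 0, 0.9, 0],
    [0, 0, 0, 0, 0, 0.9, 0],
    [0, 0, 0, 0, 0, 0.9, 0],
    [0, 0, 0, 0, 0, 0.9, 0],
    [0, 0, 0, 0, 0, 0.9, 0]
  ]
}}

```text
clock: 10.58
tcp_pos: [0.4912, 0.2931, 0.2055]
tcp_rot: [0.651, 0.759, 0.001, 0.001]
force: [0.2, -0.5, -2.0]
opening: 0.71
finger_force: 32.7
```

```bash
python3 go.py .4425 -.354 .17 0
```

```text
clk 10.6 tcp [0.4912 0.2931 0.2055] open 0.71 f [ 0.2 -0.5 -2. ]
turn total [ 0.04 -0.01  1.91] | shift if after turn [-21.57  -1.62   1.18] | in current frame [-21.08  -4.89   1.15] | q7 -0.5
```

Emit:
{"op": "arm_command", "data": {
  "motion": [
    [0, 0, 0, 0, 0, 0.95, 0],
    [0, 0, 0, 0, 0, 0.95, 0],
    [-1, -0.075, 0, 0, 0, 0, 0],
    [-1, -0.075, 0, 0, 0, 0, 0],
    [-1, -0.075, 0, 0, 0, 0, 0],
    [-1, -0.075, 0, 0, 0, 0, 0],
    [-1, -0.075, 0, 0, 0, 0, 0],
    [-1, -0.075, 0, 0, 0, 0, 0],
    [-1, -0.075, 0, 0, 0, 0, 0],
    [-1, -0.075, 0, 0, 0, 0, 0],
    [-1, -0.075, 0, 0, 0, 0, 0],
    [-1, -0.075, 0, 0, 0, 0, 0],
    [-1, -0.075, 0, 0, 0, 0, 0],
    [-1, -0.075, 0, 0, 0, 0, 0],
    [-1, -0.075, 0, 0, 0, 0, 0],
    [-1, -0.075, 0, 0, 0, 0, 0],
    [-1, -0.075, 0, 0, 0, 0, 0],
    [-1, -0.075, 0, 0, 0, 0, 0],
    [-1, -0.075, 0, 0, 0, 0, 0],
    [-1, -0.075, 0, 0, 0, 0, 0]
  ]
}}

```text
clock: 12.25
tcp_pos: [0.4527, -0.2486, 0.2053]
tcp_rot: [0.706, 0.709, 0.001, 0.001]
force: [0.2, -0.1, -1.9]
opening: 0.708
finger_force: 32.6
```

```bash
python3 go.py .4425 -.354 .05 0
```

```text
clk 12.2 tcp [ 0.4527 -0.2486  0.2053] open 0.708 f [ 0.2 -0.1 -1.9]
turn total [ 0.05 -0.    0.05] | shift if after turn [-3.51 -0.34  5.18] | in current frame [-3.51 -0.38  5.17] | q7 0.44
```

Emit:
{"op": "arm_command", "data": {
  "motion": [
    [-0.9, -0.1, 0, 0, 0, 0, 0],
    [-0.9, -0.1, 0, 0, 0, 0, 0],
    [-0.9, -0.1, 0, 0, 0, 0, 0],
    [-0.8, -0.05, 0, 0, 0, 0, 0],
    [0, 0, 1, 0, 0, 0, 0],
    [0, 0, 1, 0, 0, 0, 0],
    [0, 0, 1, 0, 0, 0, 0],
    [0, 0, 1, 0, 0, 0, 0],
    [0, 0, 0.8, 0, 0, 0, 0],
    [0, 0, 0, 0, 0, 0, 0],
    [0, 0, 0, 0, 0, 0, 0]
  ]
}}

```text
clock: 13.17
tcp_pos: [0.4427, -0.3519, 0.0602]
tcp_rot: [0.706, 0.709, 0.001, -0.0]
force: [0.5, -0.6, -1.1]
opening: 0.711
finger_force: 32.7
```

```bash
python3 go.py .4425 -.354 .0185 0
```

```text
clk 13.2 tcp [ 0.4427 -0.3519  0.0602] open 0.711 f [ 0.5 -0.6 -1.1]
turn total [ 0.01 -0.01  0.05] | shift if after turn [-0.07 -0.01  1.39] | in current frame [-0.07 -0.01  1.39] | q7 0.7
```

Emit:
{"op": "arm_command", "data": {
  "motion": [
    [0, 0, 0.6, 0, 0, 0, 0],
    [0, 0, 0.5, 0, 0, 0, 0],
    [0, 0, 0.25, 0, 0, 0, 0],
    [0, 0, 0, 0, 0, 0, 0],
    [0, 0, 0, 0, 0, 0, 0]
  ]
}}

```text
clock: 13.58
tcp_pos: [0.4437, -0.3527, 0.0208]
tcp_rot: [0.706, 0.709, 0.001, 0.001]
force: [-0.4, -0.1, -1.7]
opening: 0.713
finger_force: 32.8
```

Emit:
{"op": "arm_command", "data": {
  "motion": [
    [0, 0, 0.1, 0, 0, 0, 0],
    [0, 0, 0.05, 0, 0, 0, 0],
    [0, 0, 0, 0, 0, 0, 0]
  ]
}}

```text
clock: 13.83
tcp_pos: [0.444, -0.3528, 0.0167]
tcp_rot: [0.706, 0.709, 0.001, 0.001]
force: [-2.0, 3.1, 9.0]
opening: 0.712
finger_force: 33.2
```

Contact with the board. Releasing and rising.

Emit:
{"op": "arm_command", "data": {
  "motion": [
    [0, 0, 0, 0, 0, 0, 1],
    [0, 0, 0, 0, 0, 0, 1],
    [0, 0, 0, 0, 0, 0, 1],
    [0, 0, 0, 0, 0, 0, 1],
    [0, 0, -0.6, 0, 0, 0, 1],
    [0, 0, -1, 0, 0, 0, 1],
    [0, 0, -1, 0, 0, 0, 1],
    [0, 0, -1, 0, 0, 0, 1],
    [0, 0, -1, 0, 0, 0, 1],
    [0, 0, -1, 0, 0, 0, 1],
    [0, 0, 0, 0, 0, 0, 1]
  ]
}}

```text
clock: 14.75
tcp_pos: [0.445, -0.3542, 0.1891]
tcp_rot: [0.706, 0.708, 0.002, 0.005]
force: [0.9, -0.8, 0.5]
opening: 0.997
finger_force: 0.0
```

```bash
python3 go.py .673 .025 .22 0; python3 - <<'E'
from h import *
a=cap('scene');b=cap('side')
for n,c in(('s',a),('b',b)):
    W=cloud(c)
    show(n+'cup@board',near(W,.443,-.353,.05,.099,.004))
    show(n+'jarA',near(W,.478,-.109,.042,.0725,.004));show(n+'jarB',near(W,.53,-.049,.042,.0725,.004))
    show(n+'vase',near(W,.673,.025,.035,.2075,.006))
E
```

```text
clk 14.8 tcp [ 0.445  -0.3542  0.1891] open 0.997 f [ 0.9 -0.8  0.5]
turn total [0.11 0.05 0.05] | shift if after turn [12.64  7.6  -1.03] | in current frame [12.61  7.66 -1.01] | q7 0.66
scup@board 48 [ 0.4393 -0.3445] [ 0.4404 -0.3469] 0.0325 
sjarA 154 [ 0.477  -0.1067] [ 0.4762 -0.108 ] 0.0289 
sjarB 159 [ 0.5299 -0.0487] [ 0.5297 -0.0488] 0.028 
svase 170 [0.6727 0.0263] [0.6708 0.0253] 0.0258 
bcup@board 89 [ 0.4421 -0.3547] [ 0.4427 -0.3528] 0.0315 
bjarA 75 [ 0.4711 -0.1135] [ 0.4762 -0.11  ] 0.0288 
bjarB 36 [ 0.5414 -0.0641] [ 0.5394 -0.0578] 0.0254 
bvase 16 [0.6828 0.0065] [0.6834 0.0092] 0.0169
```

```bash
python3 go.py .477 -.109 .10 -42; python3 - <<'E'
from h import *
w=cap('wrist');W=cloud(w)
show('cup@board',near(W,.443,-.353,.05,.099,.004));show('jarA',near(W,.478,-.109,.042,.0725,.004))
print(proj(w,[.477,-.109,.072]))
E
```

```text
clk 14.8 tcp [ 0.4433 -0.3527  0.184 ] open 0.999 f [-0.4 -0.2 -0.9]
turn total [ 0.05 -0.01  9.21] | shift if after turn [ 6.79 -4.6   2.8 ] | in current frame [8.12 1.14 2.8 ] | q7 0.66
cup@board 1093 [ 0.4428 -0.3518] [ 0.4427 -0.3521] 0.0312 
jarA few 0
[[ 301.01572711 -125.71838749]]
```

Emit:
{"op": "arm_command", "data": {
  "motion": [
    [0, 0, 0, 0, 0, 0.92, 1],
    [0, 0, 0, 0, 0, 0.92, 1],
    [0, 0, 0, 0, 0, 0.92, 1],
    [0, 0, 0, 0, 0, 0.92, 1],
    [0, 0, 0, 0, 0, 0.92, 1],
    [0, 0, 0, 0, 0, 0.92, 1],
    [0, 0, 0, 0, 0, 0.92, 1],
    [0, 0, 0, 0, 0, 0.92, 1],
    [0, 0, 0, 0, 0, 0.92, 1],
    [0, 0, 0, 0, 0, 0.92, 1],
    [0.85, -0.57, 0, 0, 0, 0, 1],
    [0.85, -0.57, 0, 0, 0, 0, 1],
    [0.85, -0.57, 0, 0, 0, 0, 1],
    [0.85, -0.57, 0, 0, 0, 0, 1],
    [0.85, -0.57, 0, 0, 0, 0, 1],
    [0.85, -0.57, 0, 0, 0, 0, 1],
    [0.85, -0.57, 0, 0, 0, 0, 1],
    [0.85, -0.57, 0, 0, 0, 0, 1],
    [0, 0, 0.8, 0, 0, 0, 1],
    [0, 0, 0, 0, 0, 0, 1]
  ]
}}

```text
clock: 16.57
tcp_pos: [0.4749, -0.1068, 0.1545]
tcp_rot: [0.913, 0.409, -0.002, -0.001]
force: [-1.3, -1.1, -1.7]
opening: 1.002
finger_force: 0.0
```

```bash
python3 - <<'E'
from h import *
w=cap('wrist');W=cloud(w)
show('jarA',near(W,.478,-.109,.042,.0725,.005));show('jarB',near(W,.53,-.049,.042,.0725,.005))
E
python3 go.py .477 -.109 -.012 -42
```

```text
jarA 3208 [ 0.4796 -0.1106] [ 0.4789 -0.1116] 0.028 
jarB 3944 [ 0.5318 -0.0519] [ 0.5317 -0.0522] 0.028 
clk 16.6 tcp [ 0.4751 -0.1085  0.1562] open 0.998 f [0.1 0.7 0.7]
turn total [-0.04  0.03  0.03] | shift if after turn [0.03 0.06 5.61] | in current frame [0.05 0.08 5.6 ] | q7 -0.59
```

Emit:
{"op": "arm_command", "data": {
  "motion": [
    [0, 0.13, 0.9, 0, 0, 0, 1],
    [0, 0, 0.9, 0, 0, 0, 1],
    [0, 0, 0.9, 0, 0, 0, 1],
    [0, 0, 0.9, 0, 0, 0, 1],
    [0, 0, 0.9, 0, 0, 0, 1],
    [0, 0, 0.7, 0, 0, 0, 1],
    [0, 0, 0.3, 0, 0, 0, 1],
    [0, 0, 0, 0, 0, 0, 1],
    [0, 0, 0, 0, 0, 0, 0],
    [0, 0, 0, 0, 0, 0, 0],
    [0, 0, 0, 0, 0, 0, 0],
    [0, 0, 0, 0, 0, 0, 0],
    [0, 0, 0, 0, 0, 0, 0]
  ]
}}

```text
clock: 17.7
tcp_pos: [0.4815, -0.112, -0.0045]
tcp_rot: [0.913, 0.407, 0.002, 0.001]
force: [-1.9, -0.3, 7.8]
opening: 0.691
finger_force: 32.5
```

```bash
python3 go.py .621 -.345 .17 0
```

```text
clk 17.7 tcp [ 0.4815 -0.112  -0.0045] open 0.691 f [-1.9 -0.3  7.8]
turn total [ 0.04 -0.02 -9.15] | shift if after turn [-7.77  4.65 -5.82] | in current frame [-2.65  8.67 -5.8 ] | q7 -0.53
```

Emit:
{"op": "arm_command", "data": {
  "motion": [
    [0, 0, -0.5, 0, 0, 0, 0],
    [0, 0, -1, 0, 0, 0, 0],
    [0, 0, -1, 0, 0, 0, 0],
    [0, 0, -1, 0, 0, 0, 0],
    [0, 0, -1, 0, 0, 0, 0],
    [-0.265, 0.867, 0, 0, 0, 0, 0],
    [-0.265, 0.867, 0, 0, 0, 0, 0],
    [-0.265, 0.867, 0, 0, 0, 0, 0],
    [-0.265, 0.867, 0, 0, 0, 0, 0],
    [-0.265, 0.867, 0, 0, 0, 0, 0],
    [-0.265, 0.867, 0, 0, 0, 0, 0],
    [-0.265, 0.867, 0, 0, 0, 0, 0],
    [-0.265, 0.867, 0, 0, 0, 0, 0],
    [-0.265, 0.867, 0, 0, 0, 0, 0],
    [-0.265, 0.867, 0, 0, 0, 0, 0],
    [0, 0, 1, 0, 0, 0, 0],
    [0, 0, 1, 0, 0, 0, 0],
    [0, 0, 1, 0, 0, 0, 0],
    [0, 0, 0, 0, 0, 0, 0]
  ]
}}

```text
clock: 19.28
tcp_pos: [0.6169, -0.3422, 0.0324]
tcp_rot: [0.913, 0.407, -0.002, -0.004]
force: [-1.9, 1.8, -4.8]
opening: 0.694
finger_force: 34.2
```

```bash
python3 go.py .621 -.345 .0095 -42
```

```text
clk 19.3 tcp [ 0.6169 -0.3422  0.0324] open 0.694 f [-1.9  1.8 -4.8]
turn total [-0.11  0.02  0.01] | shift if after turn [0.02 0.16 0.76] | in current frame [0.02 0.17 0.76] | q7 -0.15
```

Emit:
{"op": "arm_command", "data": {
  "motion": [
    [0, 0.15, 0.4, -0.05, 0, 0, 0],
    [0, 0, 0.3, 0, 0, 0, 0],
    [0, 0, 0, 0, 0, 0, 0],
    [0, 0, 0.08, 0, 0, 0, 0],
    [0, 0, 0, 0, 0, 0, 0]
  ]
}}

```text
clock: 19.7
tcp_pos: [0.6247, -0.3479, 0.0167]
tcp_rot: [0.913, 0.407, 0.002, 0.002]
force: [-0.3, 0.6, -2.2]
opening: 0.695
finger_force: 34.4
```

Emit:
{"op": "arm_command", "data": {
  "motion": [
    [0, 0, 0.15, 0, 0, 0, 0],
    [0, 0, 0.12, 0, 0, 0, 0],
    [0, 0, 0.05, 0, 0, 0, 0],
    [0, 0, 0, 0, 0, 0, 0]
  ]
}}

```text
clock: 20.03
tcp_pos: [0.6248, -0.348, 0.0076]
tcp_rot: [0.913, 0.407, 0.002, 0.002]
force: [-2.1, 2.1, 7.3]
opening: 0.691
finger_force: 35.6
```

Emit:
{"op": "arm_command", "data": {
  "motion": [
    [0, 0, 0, 0, 0, 0, 1],
    [0, 0, 0, 0, 0, 0, 1],
    [0, 0, 0, 0, 0, 0, 1],
    [0, 0, 0, 0, 0, 0, 1],
    [0, 0, -0.7, 0, 0, 0, 1],
    [0, 0, -1, 0, 0, 0, 1],
    [0, 0, -1, 0, 0, 0, 1],
    [0, 0, -1, 0, 0, 0, 1],
    [0, 0, -1, 0, 0, 0, 1],
    [0.53, -0.89, 0, 0, 0, 0, 1],
    [0.53, -0.89, 0, 0, 0, 0, 1],
    [0.53, -0.89, 0, 0, 0, 0, 1],
    [0.53, -0.89, 0, 0, 0, 0, 1],
    [0.53, -0.89, 0, 0, 0, 0, 1],
    [0.53, -0.89, 0, 0, 0, 0, 1],
    [0.53, -0.89, 0, 0, 0, 0, 1],
    [0.53, -0.89, 0, 0, 0, 0, 1],
    [0.53, -0.89, 0, 0, 0, 0, 1],
    [0.53, -0.89, 0, 0, 0, 0, 1],
    [0, 0, 0, 0, 0, 0, 1]
  ]
}}

```text
clock: 21.7
tcp_pos: [0.53, -0.0439, 0.146]
tcp_rot: [0.912, 0.41, 0.002, 0.001]
force: [0.3, 0.4, -0.5]
opening: 1.002
finger_force: 0.0
```

```bash
python3 - <<'E'
from h import *
w=cap('wrist');W=cloud(w)
show('jarB',near(W,.53,-.049,.06,.0725,.005))
b=cap('side');W=cloud(b)
show('jarA slab',near(W,.625,-.348,.05,.0845,.005))
show('jarB side',near(W,.53,-.05,.06,.0725,.005))
E
python3 go.py .5317 -.0521 -.005 -42
```

```text
jarB 3373 [ 0.5325 -0.0515] [ 0.5317 -0.0523] 0.028 
jarA slab 144 [ 0.6231 -0.3505] [ 0.6246 -0.3511] 0.0304 
jarB side 96 [ 0.5304 -0.0556] [ 0.5335 -0.0535] 0.03 
clk 21.8 tcp [ 0.5312 -0.0495  0.1462] open 1.001 f [ 0.2 -0.5 -0.2]
turn total [ 0.06 -0.02  0.05] | shift if after turn [-0.05  0.07  5.04] | in current frame [-0.06  0.05  5.04] | q7 -0.69
```

Emit:
{"op": "arm_command", "data": {
  "motion": [
    [-0.05, 0.06, 0.9, 0, 0, 0, 1],
    [0, 0, 0.9, 0, 0, 0, 1],
    [0, 0, 0.9, 0, 0, 0, 1],
    [0, 0, 0.9, 0, 0, 0, 1],
    [0, 0, 0.8, 0, 0, 0, 1],
    [0, 0, 0.6, 0, 0, 0, 1],
    [0, 0, 0, 0, 0, 0, 1],
    [0, 0, 0, 0, 0, 0, 0],
    [0, 0, 0, 0, 0, 0, 0],
    [0, 0, 0, 0, 0, 0, 0],
    [0, 0, 0, 0, 0, 0, 0],
    [0, 0, 0, 0, 0, 0, 0]
  ]
}}

```text
clock: 22.8
tcp_pos: [0.5335, -0.0538, -0.0025]
tcp_rot: [0.913, 0.407, 0.003, 0.003]
force: [-1.0, -1.9, 6.9]
opening: 0.695
finger_force: 33.7
```

```bash
python3 go.py .631 -.228 .13 -42
```

```text
clk 22.8 tcp [ 0.5335 -0.0538 -0.0025] open 0.695 f [-1.  -1.9  6.9]
turn total [ 0.09 -0.04  0.01] | shift if after turn [-2.14  6.3  -4.42] | in current frame [-2.13  6.33 -4.38] | q7 -0.65
```

Emit:
{"op": "arm_command", "data": {
  "motion": [
    [0, 0, -0.5, 0, 0, 0, 0],
    [0, 0, -1, 0, 0, 0, 0],
    [0, 0, -1, 0, 0, 0, 0],
    [0, 0, -1, 0, 0, 0, 0],
    [0, 0, -1, 0, 0, 0, 0],
    [-0.3, 0.9, 0, 0, 0, 0, 0],
    [-0.3, 0.9, 0, 0, 0, 0, 0],
    [-0.3, 0.9, 0, 0, 0, 0, 0],
    [-0.3, 0.9, 0, 0, 0, 0, 0],
    [-0.3, 0.9, 0, 0, 0, 0, 0],
    [-0.3, 0.9, 0, 0, 0, 0, 0],
    [-0.3, 0.9, 0, 0, 0, 0, 0],
    [0, 0, 1, 0, 0, 0, 0],
    [0, 0, 1, 0, 0, 0, 0],
    [0, 0, 1, 0, 0, 0, 0],
    [0, 0, 0, 0, 0, 0, 0],
    [0, 0, 0, 0, 0, 0, 0]
  ]
}}

```text
clock: 24.22
tcp_pos: [0.6292, -0.2258, 0.0407]
tcp_rot: [0.913, 0.407, 0.0, 0.001]
force: [0.6, 0.1, -0.9]
opening: 0.69
finger_force: 33.9
```

```bash
python3 go.py .631 -.228 .0095 -42
```

```text
clk 24.2 tcp [ 0.6292 -0.2258  0.0407] open 0.69 f [ 0.6  0.1 -0.9]
turn total [0.02 0.   0.01] | shift if after turn [-0.01  0.1   1.04] | in current frame [-0.01  0.09  1.04] | q7 -0.33
```

Emit:
{"op": "arm_command", "data": {
  "motion": [
    [0, 0, 0.4, 0, 0, 0, 0],
    [0, 0, 0.35, 0, 0, 0, 0],
    [0, 0, 0.15, 0, 0, 0, 0],
    [0, 0, 0.1, 0, 0, 0, 0],
    [0, 0, 0, 0, 0, 0, 0],
    [0, 0, 0, 0, 0, 0, 0]
  ]
}}

```text
clock: 24.72
tcp_pos: [0.6308, -0.2265, 0.0121]
tcp_rot: [0.913, 0.407, 0.002, 0.002]
force: [-0.3, 0.1, -2.6]
opening: 0.693
finger_force: 34.1
```

Emit:
{"op": "arm_command", "data": {
  "motion": [
    [0, 0, 0.08, 0, 0, 0, 0],
    [0, 0, 0.03, 0, 0, 0, 0],
    [0, 0, 0, 0, 0, 0, 0]
  ]
}}

```text
clock: 24.97
tcp_pos: [0.6312, -0.2267, 0.0096]
tcp_rot: [0.913, 0.407, 0.002, 0.002]
force: [-2.0, -0.1, 4.2]
opening: 0.693
finger_force: 34.8
```

Emit:
{"op": "arm_command", "data": {
  "motion": [
    [0, 0, 0, 0, 0, 0, 1],
    [0, 0, 0, 0, 0, 0, 1],
    [0, 0, 0, 0, 0, 0, 1],
    [0, 0, 0, 0, 0, 0, 1],
    [0, 0, -0.7, 0, 0, 0, 1],
    [0, 0, -1, 0, 0, 0, 1],
    [0, 0, -1, 0, 0, 0, 1],
    [0, 0, -1, 0, 0, 0, 1],
    [0, 0, -1, 0, 0, 0, 1],
    [0, 0, -1, 0, 0, 0, 1],
    [0, 0, -1, 0, 0, 0, 1],
    [0, 0, -1, 0, 0, 0, 1],
    [0, 0, 0, 0, 0, -1, 1],
    [0, 0, 0, 0, 0, -1, 1],
    [0, 0, 0, 0, 0, -1, 1],
    [0, 0, 0, 0, 0, -1, 1],
    [0, 0, 0, 0, 0, -1, 1],
    [0, 0, 0, 0, 0, -1, 1],
    [0, 0, 0, 0, 0, -1, 1],
    [0, 0, 0, 0, 0, -1, 1]
  ]
}}

```text
clock: 26.63
tcp_pos: [0.6296, -0.2259, 0.2394]
tcp_rot: [0.738, 0.675, 0.001, 0.002]
force: [-0.6, 0.1, 0.4]
opening: 1.001
finger_force: 0.0
```

```bash
python3 go.py .672 .0235 .22 0
python3 - <<'E'
from h import *
a=cap('scene');b=cap('side')
k=lambda c:cv2.resize(c['pixels'][:,:,::-1],(400,300),interpolation=cv2.INTER_AREA)
cv2.imwrite('pics/mid.png',np.hstack([k(a),k(b)]))
for n,c in(('s',a),('b',b)):
    W=cloud(c);show(n+'vase',near(W,.673,.025,.035,.2075,.006));show(n+'wheel',near(W,.677,.03,.09,.0605,.003))
    show(n+'jar2',near(W,.631,-.227,.05,.0845,.005));show(n+'jar1',near(W,.625,-.348,.05,.0845,.005));show(n+'cup',near(W,.443,-.353,.05,.099,.004))
W=cloud(a).reshape(-1,3);P=W[(W[:,2]>.1)&(W[:,2]<.205)&(np.hypot(W[:,0]-.72,W[:,1]-.14)<.075)];print('brush',P.min(0),P.max(0))
E
```

```text
clk 26.6 tcp [ 0.6296 -0.2259  0.2394] open 1.001 f [-0.6  0.1  0.4]
turn total [ 0.06  0.03 -1.1 ] | shift if after turn [8.31 1.41 0.65] | in current frame [8.41 0.67 0.63] | q7 0.25
svase 168 [0.6726 0.0267] [0.672  0.0245] 0.0252 
swheel 818 [0.6764 0.0438] [0.6791 0.0295] 0.088 
sjar2 158 [ 0.6292 -0.2217] [ 0.6271 -0.2231] 0.0304 
sjar1 144 [ 0.6227 -0.3455] [ 0.6209 -0.3449] 0.0303 
scup 49 [ 0.4436 -0.3447] [ 0.4409 -0.3471] 0.0325 
bvase 49 [0.6673 0.0162] [0.6715 0.0214] 0.025 
bwheel 350 [0.6694 0.0152] [0.6791 0.0292] 0.0878 
bjar2 117 [ 0.6298 -0.2279] [ 0.6309 -0.2252] 0.0287 
bjar1 147 [ 0.6226 -0.3506] [ 0.6251 -0.3486] 0.0294 
bcup 86 [ 0.442  -0.3547] [ 0.4434 -0.3531] 0.0323 
brush [0.66726044 0.11050211 0.10002999] [0.79330858 0.18588224 0.19833034]
```

View pics/mid.png

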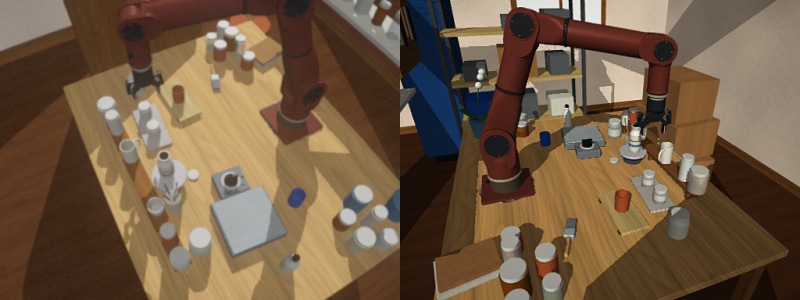

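Two jars on the slab and the cup on the board, all standing; the plate is clear and no third jar is visible. Next is the vase.

Emit:
{"op": "arm_command", "data": {
  "motion": [
    [0, 0, 0, 0, 0, -1, 1],
    [0.93, 0.15, 0, 0, 0, 0, 1],
    [0.93, 0.15, 0, 0, 0, 0, 1],
    [0.93, 0.15, 0, 0, 0, 0, 1],
    [0.93, 0.15, 0, 0, 0, 0, 1],
    [0.93, 0.15, 0, 0, 0, 0, 1],
    [0.93, 0.15, 0, 0, 0, 0, 1],
    [0.93, 0.15, 0, 0, 0, 0, 1],
    [0.93, 0.15, 0, 0, 0, 0, 1],
    [0.93, 0.15, 0, 0, 0, 0, 1],
    [0, 0, 0, 0, 0, 0, 1],
    [0, 0, 0, 0, 0, 0, 1]
  ]
}}

```text
clock: 27.73
tcp_pos: [0.6731, 0.0274, 0.2387]
tcp_rot: [0.711, 0.703, 0.001, 0.002]
force: [-0.4, -0.8, 0.4]
opening: 1.002
finger_force: 0.0
```

```bash
python3 - <<'E'
from h import *
w=cap('wrist');W=cloud(w)
show('vase',near(W,.673,.025,.04,.2085,.004))
E
python3 go.py .671 .0225 .117 0
```

```text
vase 3622 [0.6739 0.0232] [0.674 0.022] 0.0244 
clk 27.8 tcp [0.6731 0.0251 0.2389] open 1.002 f [ 1.  -0.5 -0.5]
turn total [ 0.05  0.03 -0.16] | shift if after turn [-0.09 -0.07  4.06] | in current frame [-0.08 -0.09  4.06] | q7 -0.09
```

Emit:
{"op": "arm_command", "data": {
  "motion": [
    [-0.09, 0, 0.8, 0, 0, 0, 1],
    [0, 0, 0.8, 0, 0, 0, 1],
    [0, 0, 0.8, 0, 0, 0, 1],
    [0, 0, 0.8, 0, 0, 0, 1],
    [0, 0, 0.5, 0, 0, 0, 1],
    [0, 0, 0, 0, 0, 0, 1],
    [0, 0, 0, 0, 0, 0, 1]
  ]
}}

```text
clock: 28.37
tcp_pos: [0.6732, 0.0201, 0.1279]
tcp_rot: [0.712, 0.702, 0.0, 0.002]
force: [0.5, 0.2, 0.0]
opening: 1.0
finger_force: 0.0
```

```bash
python3 go.py .673 .0225 .111 0; python3 - <<'E'
from h import *
w=cap('wrist');s=cap('side')
u,v=proj(s,[.673,.0225,.19])[0].astype(int)
f=lambda i,u,v,r,k=400:cv2.resize(i['pixels'][v-r:v+r,u-r:u+r,::-1],(k,k),interpolation=cv2.INTER_CUBIC)
cv2.imwrite('pics/v1.png',np.hstack([f(w,256,190,180),f(s,u,v,45)]))
E
```

```text
clk 28.4 tcp [0.6732 0.0201 0.1279] open 1.0 f [0.5 0.2 0. ]
turn total [ 0.04  0.04 -0.19] | shift if after turn [ 0.08 -0.01  0.56] | in current frame [ 0.08 -0.01  0.56] | q7 -0.08
```

View pics/v1.png

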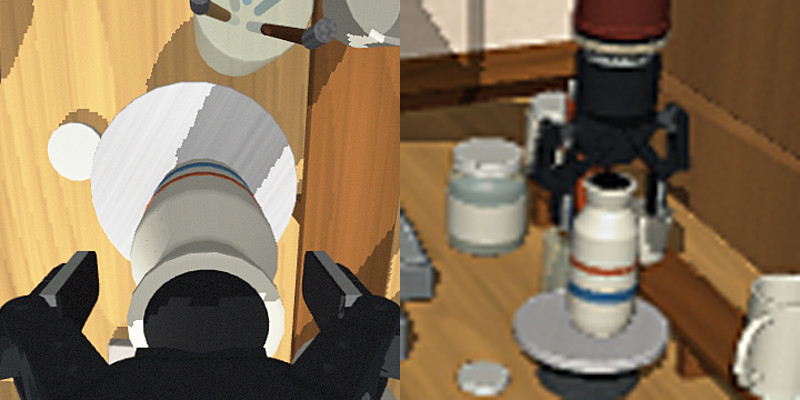

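The vase sits centred between the open fingers and the body still clears its rim. Lowering and gripping.

Emit:
{"op": "arm_command", "data": {
  "motion": [
    [0.05, 0, 0.3, 0, 0, 0, 1],
    [0, 0, 0.2, 0, 0, 0, 1],
    [0, 0, 0, 0, 0, 0, 1],
    [0, 0, 0, 0, 0, 0, 1],
    [0, 0, 0, 0, 0, 0, 0],
    [0, 0, 0, 0, 0, 0, 0],
    [0, 0, 0, 0, 0, 0, 0],
    [0, 0, 0, 0, 0, 0, 0],
    [0, 0, 0, 0, 0, 0, 0]
  ],
  "force": 40
}}

```text
clock: 29.22
tcp_pos: [0.6742, 0.0233, 0.114]
tcp_rot: [0.711, 0.703, 0.001, 0.003]
force: [-0.5, 0.5, 5.4]
opening: 0.732
finger_force: 44.1
```

```bash
python3 go.py .673 .0225 .111 0
```

```text
clk 29.2 tcp [0.6742 0.0233 0.114 ] open 0.732 f [-0.5  0.5  5.4]
turn total [ 0.07  0.03 -0.15] | shift if after turn [-0.03 -0.04  0.1 ] | in current frame [-0.03 -0.04  0.1 ] | q7 -0.08
```

Emit:
{"op": "arm_command", "data": {
  "motion": [
    [0, 0, -0.3, 0, 0, 0, 0],
    [0, 0, -0.5, 0, 0, 0, 0],
    [0, 0, -0.8, 0, 0, 0, 0],
    [0, 0, -0.8, 0, 0, 0, 0],
    [0, 0, -0.8, 0, 0, 0, 0],
    [0, 0, -0.8, 0, 0, 0, 0],
    [0, 0, 0, 0, 0, 0, 0],
    [0, 0, 0, 0, 0, 0, 0]
  ]
}}

```text
clock: 29.88
tcp_pos: [0.6735, 0.0234, 0.2339]
tcp_rot: [0.711, 0.703, 0.001, 0.003]
force: [0.3, 0.2, -4.8]
opening: 0.731
finger_force: 45.2
```

```bash
python3 go.py .473 .348 .23 0; python3 - <<'E'
from h import *
b=cap('side');W=cloud(b).reshape(-1,3)
s=bot.state();t=s['tcp_pos'];
P=W[(np.hypot(W[:,0]-t[0],W[:,1]-t[1])<.05)&(W[:,2]<t[2]+.03)&(W[:,2]>.09)]
for z in np.arange(.10,.28,.02):
    q=P[np.abs(P[:,2]-z)<.01]
    if len(q):print(round(z,2),len(q),q.min(0).round(3),q.max(0).round(3))
E
```

```text
clk 29.9 tcp [0.6735 0.0234 0.2339] open 0.731 f [ 0.3  0.2 -4.8]
turn total [ 0.08  0.03 -0.15] | shift if after turn [10.82 -6.68  0.13] | in current frame [10.74 -6.81  0.07] | q7 -0.08
0.18 17 [ 0.647 -0.005  0.182] [0.692 0.022 0.19 ]
0.2 60 [ 0.641 -0.012  0.19 ] [0.698 0.028 0.21 ]
0.22 75 [ 0.64  -0.012  0.21 ] [0.697 0.03  0.23 ]
0.24 74 [ 0.641 -0.012  0.23 ] [0.695 0.037 0.249]
0.26 49 [ 0.641 -0.013  0.25 ] [0.699 0.037 0.262]
```

Emit:
{"op": "arm_command", "data": {
  "motion": [
    [0.4, -0.25, 0, 0, 0, 0, 0],
    [0.7, -0.45, 0, 0, 0, 0, 0],
    [0.7, -0.45, 0, 0, 0, 0, 0],
    [0.7, -0.45, 0, 0, 0, 0, 0],
    [0.7, -0.45, 0, 0, 0, 0, 0],
    [0.7, -0.45, 0, 0, 0, 0, 0],
    [0.7, -0.45, 0, 0, 0, 0, 0],
    [0.7, -0.45, 0, 0, 0, 0, 0],
    [0.7, -0.45, 0, 0, 0, 0, 0],
    [0.7, -0.45, 0, 0, 0, 0, 0],
    [0.7, -0.45, 0, 0, 0, 0, 0],
    [0.7, -0.45, 0, 0, 0, 0, 0],
    [0.7, -0.45, 0, 0, 0, 0, 0],
    [0.7, -0.45, 0, 0, 0, 0, 0],
    [0.7, -0.45, 0, 0, 0, 0, 0],
    [0.5, -0.3, 0, 0, 0, 0, 0],
    [0, 0, 0, 0, 0, 0, 0],
    [0, 0, 0, 0, 0, 0, 0]
  ]
}}

```text
clock: 31.43
tcp_pos: [0.4694, 0.3478, 0.2296]
tcp_rot: [0.71, 0.704, -0.001, 0.002]
force: [0.6, -0.8, -4.2]
opening: 0.731
finger_force: 45.2
```

```bash
python3 go.py .472 .348 .106 0
```

```text
clk 31.4 tcp [0.4694 0.3478 0.2296] open 0.731 f [ 0.6 -0.8 -4.2]
turn total [ 0.02  0.05 -0.11] | shift if after turn [0.01 0.09 4.12] | in current frame [0.02 0.08 4.12] | q7 -0.74
```

Emit:
{"op": "arm_command", "data": {
  "motion": [
    [0, 0.05, 0.6, 0, 0.05, 0, 0],
    [0, 0, 0.8, 0, 0, 0, 0],
    [0, 0, 0.8, 0, 0, 0, 0],
    [0, 0, 0.8, 0, 0, 0, 0],
    [0, 0, 0.5, 0, 0, 0, 0],
    [0, 0, 0.3, 0, 0, 0, 0],
    [0, 0, 0, 0, 0, 0, 0],
    [0, 0, 0, 0, 0, 0, 0]
  ]
}}

```text
clock: 32.1
tcp_pos: [0.4737, 0.3464, 0.1174]
tcp_rot: [0.712, 0.703, 0.002, 0.001]
force: [0.1, 0.1, -4.4]
opening: 0.73
finger_force: 45.2
```

```bash
python3 go.py .472 .348 .104 0
```

```text
clk 32.1 tcp [0.4737 0.3464 0.1174] open 0.73 f [ 0.1  0.1 -4.4]
turn total [ 0.05 -0.01 -0.16] | shift if after turn [ 0.05 -0.06  0.45] | in current frame [ 0.05 -0.06  0.45] | q7 -0.75
```

Emit:
{"op": "arm_command", "data": {
  "motion": [
    [0.05, -0.03, 0.2, 0.05, 0, 0, 0],
    [0, 0, 0.15, 0, 0, 0, 0],
    [0, 0, 0.05, 0, 0, 0, 0],
    [0, 0, 0.05, 0, 0, 0, 0],
    [0, 0, 0, 0, 0, 0, 0]
  ]
}}

```text
clock: 32.52
tcp_pos: [0.4728, 0.3487, 0.1041]
tcp_rot: [0.711, 0.703, 0.001, -0.0]
force: [-0.3, 0.8, -3.7]
opening: 0.727
finger_force: 45.3
```

Emit:
{"op": "arm_command", "data": {
  "motion": [
    [0, 0, 0.05, 0, 0, 0, 0],
    [0, 0, 0.03, 0, 0, 0, 0],
    [0, 0, 0, 0, 0, 0, 0]
  ]
}}

```text
clock: 32.77
tcp_pos: [0.4731, 0.3495, 0.1038]
tcp_rot: [0.711, 0.703, 0.002, -0.001]
force: [-3.9, -2.1, 10.6]
opening: 0.73
finger_force: 46.7
```

Emit:
{"op": "arm_command", "data": {
  "motion": [
    [0, 0, 0, 0, 0, 0, 1],
    [0, 0, 0, 0, 0, 0, 1],
    [0, 0, 0, 0, 0, 0, 1],
    [0, 0, 0, 0, 0, 0, 1],
    [0, 0, -0.4, 0, 0, 0, 1],
    [0, 0, -0.8, 0, 0, 0, 1],
    [0, 0, -0.8, 0, 0, 0, 1],
    [0, 0, -0.8, 0, 0, 0, 1],
    [0, 0, -0.8, 0, 0, 0, 1],
    [0, 0, -0.8, 0, 0, 0, 1],
    [0, 0, 0, 0, 0, 0, 1],
    [0, 0, 0, 0, 0, 0, 1]
  ]
}}

```text
clock: 33.77
tcp_pos: [0.4733, 0.3489, 0.2359]
tcp_rot: [0.711, 0.703, 0.003, -0.0]
force: [-0.1, -0.4, 0.0]
opening: 1.003
finger_force: 0.0
```

```bash
python3 - <<'E'
from h import *
a=cap('scene');w=cap('wrist');b=cap('side')
for n,c in(('s',a),('w',w),('b',b)):
    W=cloud(c);show(n+'vase',near(W,.473,.349,.05,.198,.005));show(n+'bar',near(W,.452,.175,.035,.0945,.004),1)
    show(n+'jar1',near(W,.625,-.348,.05,.0845,.005));show(n+'jar2',near(W,.631,-.227,.05,.0845,.005));show(n+'cup',near(W,.443,-.353,.05,.099,.004))
E
python3 go.py .451 .173 .15 83.3
```

```text
svase 168 [0.473  0.3526] [0.473  0.3507] 0.0245 
sbar 68 [0.452  0.1752] [0.4519 0.1747] 0.029 ((0.4518941044807434, 0.17501738667488098), (0.014670643955469131, 0.05753594636917114), 83.160400390625)
sjar1 138 [ 0.6222 -0.345 ] [ 0.623  -0.3479] 0.0305 
sjar2 162 [ 0.6294 -0.222 ] [ 0.629  -0.2218] 0.0302 
scup 47 [ 0.4412 -0.3426] [ 0.4388 -0.3478] 0.0325 
wvase 3521 [0.4729 0.3495] [0.473  0.3482] 0.0243 
wbar 524 [0.4517 0.1744] [0.4516 0.1737] 0.0289 ((0.45149269700050354, 0.173269584774971), (0.014947893097996712, 0.057332731783390045), 82.52702331542969)
wjar1 few 0
wjar2 few 0
wcup few 0
bvase 37 [0.4702 0.3417] [0.4701 0.3498] 0.028 
bbar 26 [0.4505 0.1699] [0.4527 0.1703] 0.0279 ((0.4528389275074005, 0.17109577357769012), (0.015859898179769516, 0.053629353642463684), 77.89559936523438)
bjar1 148 [ 0.6228 -0.3504] [ 0.6252 -0.3486] 0.0298 
bjar2 115 [ 0.6302 -0.2278] [ 0.6312 -0.2257] 0.0305 
bcup 87 [ 0.442  -0.3524] [ 0.4433 -0.3513] 0.0318 
clk 33.9 tcp [0.4722 0.3479 0.2328] open 1.001 f [-0.1  0.7  0. ]
turn total [ 0.000e+00 -1.000e-02 -1.832e+01] | shift if after turn [ 0.02 -5.87  2.76] | in current frame [-5.84 -0.63  2.75] | q7 -0.74
```

Emit:
{"op": "arm_command", "data": {
  "motion": [
    [0, 0, 0, 0, 0, -0.965, 0.5],
    [0, 0, 0, 0, 0, -0.965, 0.5],
    [0, 0, 0, 0, 0, -0.965, 0.5],
    [0, 0, 0, 0, 0, -0.965, 0.5],
    [0, 0, 0, 0, 0, -0.965, 0.5],
    [0, 0, 0, 0, 0, -0.965, 0.5],
    [0, 0, 0, 0, 0, -0.965, 0.5],
    [0, 0, 0, 0, 0, -0.965, 0.5],
    [0, 0, 0, 0, 0, -0.965, 0.5],
    [0, 0, 0, 0, 0, -0.965, 0.5],
    [0, 0, 0, 0, 0, -0.965, 0.5],
    [0, 0, 0, 0, 0, -0.965, 0.5],
    [0, 0, 0, 0, 0, -0.965, 0.5],
    [0, 0, 0, 0, 0, -0.965, 0.5],
    [0, 0, 0, 0, 0, -0.965, 0.5],
    [0, 0, 0, 0, 0, -0.965, 0.5],
    [0, 0, 0, 0, 0, -0.965, 0.5],
    [0, 0, 0, 0, 0, -0.965, 0.5],
    [0, 0, 0, 0, 0, -0.965, 0.5],
    [0, 0, 0, 0, 0, 0, 0.5]
  ]
}}

```text
clock: 35.58
tcp_pos: [0.4722, 0.3479, 0.2324]
tcp_rot: [0.056, 0.998, 0.0, -0.001]
force: [-0.1, -0.3, -0.1]
opening: 0.501
finger_force: 0.0
```

Emit:
{"op": "arm_command", "data": {
  "motion": [
    [0, -0.83, 0, 0, 0, 0, 0.5],
    [0, -0.84, 0, 0, 0, 0, 0.5],
    [0, -0.84, 0, 0, 0, 0, 0.5],
    [0, -0.84, 0, 0, 0, 0, 0.5],
    [0, -0.84, 0, 0, 0, 0, 0.5],
    [0, -0.84, 0, 0, 0, 0, 0.5],
    [0, -0.84, 0, 0, 0, 0, 0.5],
    [0, 0, 0.9, 0, 0, 0, 0.5],
    [0, 0, 0.9, 0, 0, 0, 0.5],
    [0, 0, 0.9, 0, 0, 0, 0.5],
    [0, 0, 0.9, 0, 0, 0, 0.5],
    [0, 0, 0, 0, 0, 0, 0.5],
    [0, 0, 0, 0, 0, 0, 0.5]
  ]
}}

```text
clock: 36.67
tcp_pos: [0.4512, 0.1731, 0.1244]
tcp_rot: [0.059, 0.998, 0.0, -0.001]
force: [0.5, 0.0, 0.9]
opening: 0.503
finger_force: 0.0
```

```bash
python3 go.py .4512 .1735 .039 83.3
```

```text
clk 36.7 tcp [0.4512 0.1731 0.1244] open 0.503 f [0.5 0.  0.9]
turn total [ 0.   -0.03 -0.01] | shift if after turn [0.   0.01 2.85] | in current frame [-0.01  0.01  2.85] | q7 0.99
```

Emit:
{"op": "arm_command", "data": {
  "motion": [
    [0, 0, 0.8, 0, 0, 0, 0.5],
    [0, 0, 0.8, 0, 0, 0, 0.5],
    [0, 0, 0.7, 0, 0, 0, 0.5],
    [0, 0, 0.45, 0, 0, 0, 0.5],
    [0, 0, 0, 0, 0, 0, 0.5],
    [0, 0, 0, 0, 0, 0, 0],
    [0, 0, 0, 0, 0, 0, 0],
    [0, 0, 0, 0, 0, 0, 0],
    [0, 0, 0, 0, 0, 0, 0],
    [0, 0, 0, 0, 0, 0, 0]
  ],
  "force": 30
}}

```text
clock: 37.5
tcp_pos: [0.4536, 0.1733, 0.0449]
tcp_rot: [0.058, 0.998, 0.001, 0.001]
force: [-2.0, -4.3, 6.3]
opening: 0.157
finger_force: 30.7
```

```bash
python3 go.py .4512 .1735 .039 -37
```

```text
clk 37.5 tcp [0.4536 0.1733 0.0449] open 0.157 f [-2.  -4.3  6.3]
turn total [ 5.000e-02 -1.000e-02  2.624e+01] | shift if after turn [-0.04 -0.07  0.2 ] | in current frame [ 0.08 -0.    0.2 ] | q7 0.98
```

Emit:
{"op": "arm_command", "data": {
  "motion": [
    [0.05, 0, 0, 0, 0, 0.9, 0],
    [0, 0, 0, 0, 0, 0.9, 0],
    [0, 0, 0, 0, 0, 0.9, 0],
    [0, 0, 0, 0, 0, 0.9, 0],
    [0, 0, 0, 0, 0, 0.9, 0],
    [0, 0, 0, 0, 0, 0.9, 0],
    [0, 0, 0, 0, 0, 0.9, 0],
    [0, 0, 0, 0, 0, 0.9, 0],
    [0, 0, 0, 0, 0, 0.9, 0],
    [0, 0, 0, 0, 0, 0.9, 0],
    [0, 0, 0, 0, 0, 0.9, 0],
    [0, 0, 0, 0, 0, 0.9, 0],
    [0, 0, 0, 0, 0, 0.9, 0],
    [0, 0, 0, 0, 0, 0.9, 0],
    [0, 0, 0, 0, 0, 0.9, 0],
    [0, 0, 0, 0, 0, 0.9, 0],
    [0, 0, 0, 0, 0, 0.9, 0],
    [0, 0, 0, 0, 0, 0.9, 0],
    [0, 0, 0, 0, 0, 0.9, 0],
    [0, 0, 0, 0, 0, 0, 0]
  ]
}}

```text
clock: 39.17
tcp_pos: [0.4527, 0.1723, 0.045]
tcp_rot: [0.678, 0.735, 0.001, 0.001]
force: [-0.0, -8.6, 7.1]
opening: 0.158
finger_force: 30.7
```

```bash
python3 go.py .4512 .1735 .043 -37
```

```text
clk 39.2 tcp [0.4527 0.1723 0.045 ] open 0.158 f [-0.  -8.6  7.1]
turn total [ 0.04 -0.02  9.07] | shift if after turn [ 0.   -0.06  0.07] | in current frame [ 0.04 -0.05  0.07] | q7 -0.38
```

Emit:
{"op": "arm_command", "data": {
  "motion": [
    [0, 0, 0, 0, 0, 0.9, 0],
    [0, 0, 0, 0, 0, 0.9, 0],
    [0, 0, 0, 0, 0, 0.9, 0],
    [0, 0, 0, 0, 0, 0.9, 0],
    [0, 0, 0, 0, 0, 0.9, 0],
    [0, 0, 0, 0, 0, 0.9, 0],
    [0, 0, 0, 0, 0, 0.9, 0],
    [0, 0, 0, 0, 0, 0.9, 0],
    [0, 0, 0, 0, 0, 0.9, 0],
    [0, 0, 0, 0, 0, 0.9, 0],
    [0, 0, 0, 0, 0, 0, 0],
    [0, 0, 0, 0, 0, 0, 0]
  ]
}}

```text
clock: 40.17
tcp_pos: [0.4519, 0.1725, 0.0449]
tcp_rot: [0.893, 0.451, 0.001, 0.0]
force: [-2.8, -8.9, 9.8]
opening: 0.157
finger_force: 31.1
```

```bash
python3 go.py .4512 .1735 .043 -37
```

```text
clk 40.2 tcp [0.4519 0.1725 0.0449] open 0.157 f [-2.8 -8.9  9.8]
turn total [ 0.02 -0.02  0.13] | shift if after turn [ 0.01 -0.04  0.06] | in current frame [ 0.01 -0.04  0.06] | q7 -1.08
```

Release, rise clear, and check everything.

Emit:
{"op": "arm_command", "data": {
  "motion": [
    [0, 0, 0, 0, 0, 0.13, 0],
    [0, 0, 0, 0, 0, 0, 0.5],
    [0, 0, 0, 0, 0, 0, 0.5],
    [0, 0, 0, 0, 0, 0, 0.5],
    [0, 0, 0, 0, 0, 0, 0.5],
    [0, 0, -0.6, 0, 0, 0, 0.5],
    [0, 0, -1, 0, 0, 0, 0.5],
    [0, 0, -1, 0, 0, 0, 0.5],
    [0, 0, -1, 0, 0, 0, 0.5],
    [0, 0, -1, 0, 0, 0, 0.5],
    [0, 0, -1, 0, 0, 0, 0.5],
    [0, 0, -1, 0, 0, 0, 0.5],
    [0, 0, 0, 0, 0, 0, 0.5],
    [0, 0, 0, 0, 0, 0, 0.5]
  ]
}}

```text
clock: 41.33
tcp_pos: [0.4517, 0.1742, 0.2426]
tcp_rot: [0.894, 0.447, 0.003, -0.001]
force: [-0.5, -0.3, -1.4]
opening: 0.496
finger_force: 0.0
```

```bash
python3 - <<'E'
from h import *
a=cap('scene');w=cap('wrist');b=cap('side')
t=-.117
for n,c in(('s',a),('w',w),('b',b)):
    W=cloud(c);show(n+'vase',near(W,.473,.349,.05,.198,.005))
    P=near(W,.452,.174,.035,.0945,.004);show(n+'bar',P,1)
    if len(P)>6:
        r=cv2.minAreaRect(P);al=np.radians(r[2]+(90 if r[1][1]>r[1][0] else 0));print('theta',(t-al)%np.pi)
    show(n+'jar1',near(W,.625,-.348,.05,.0845,.005));show(n+'jar2',near(W,.631,-.227,.05,.0845,.005));show(n+'cup',near(W,.443,-.353,.05,.099,.004))
k=lambda c:cv2.resize(c['pixels'][:,:,::-1],(400,300),interpolation=cv2.INTER_AREA)
cv2.imwrite('pics/end.png',np.vstack([np.hstack([k(a),k(b)]),np.hstack([k(w),cv2.resize(w['pixels'][60:285,106:406,::-1],(400,300))])]))
E
```

```text
svase 182 [0.4736 0.3511] [0.4729 0.351 ] 0.0244 
sbar 62 [0.4527 0.1755] [0.4529 0.1733] 0.0294 ((0.45180290937423706, 0.17406633496284485), (0.05864902213215828, 0.013806995935738087), 53.16853713989258)
theta 2.0966266220297785
sjar1 72 [ 0.6608 -0.3471] [ 0.6619 -0.3485] 0.0264 
sjar2 163 [ 0.6297 -0.2213] [ 0.6289 -0.2229] 0.0293 
scup 49 [ 0.4412 -0.3454] [ 0.4403 -0.349 ] 0.0325 
wvase 153 [0.4599 0.3298] [0.4604 0.3308] 0.0109 
wbar 677 [0.4523 0.1733] [0.4519 0.1727] 0.0283 ((0.45182618498802185, 0.17272190749645233), (0.0561055913567543, 0.012966059148311615), 53.43317413330078)
theta 2.092007835172227
wjar1 few 0
wjar2 few 0
wcup few 0
bvase 33 [0.4698 0.3421] [0.474  0.3472] 0.0274 
bbar 20 [0.452  0.1706] [0.4557 0.1705] 0.0267 ((0.4528506100177765, 0.1726834625005722), (0.053080931305885315, 0.011128601618111134), 53.209102630615234)
theta 2.095918620653981
bjar1 68 [ 0.66   -0.3525] [ 0.6632 -0.3513] 0.0252 
bjar2 117 [ 0.6298 -0.2282] [ 0.6306 -0.2262] 0.0297 
bcup 90 [ 0.4416 -0.3534] [ 0.444  -0.3517] 0.0313
```

View pics/end.png

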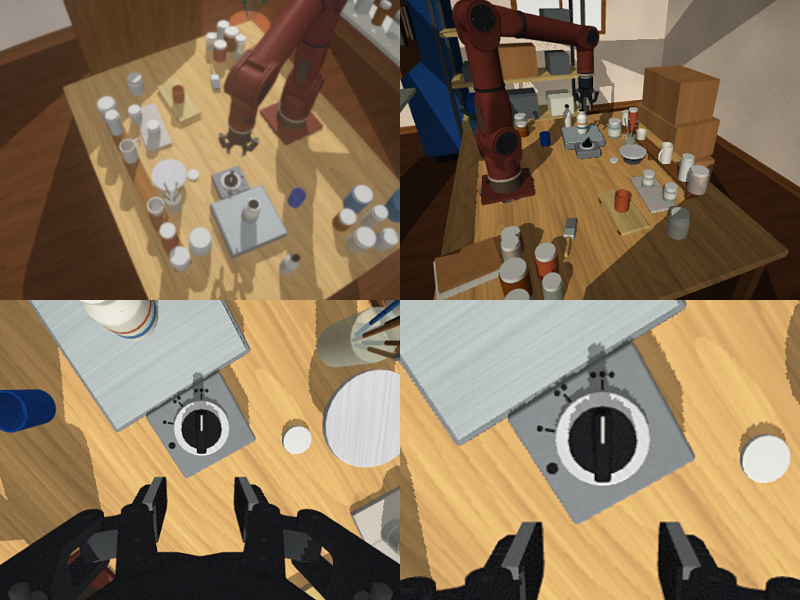

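The dial pointer is at the three dots and the vase stands on the plate. But jar1 has been knocked aside, and in the scene view it now stands at the slab's far side near (152,113). I'll measure it.

```bash
python3 - <<'E'
from h import *
a=cap('scene');b=cap('side')
for n,c in(('s',a),('b',b)):
    W=cloud(c)
    for z in(.0725,.0845): show(n+str(z),near(W,.675,-.35,.06,z,.004))
    show(n+'base',near(W,.68,-.35,.06,.03,.012))
    P=near(W,.627,-.275,.17,.0125,.004);show(n+'slab',P,1)
w=b;u,v=proj(b,[.66,-.33,.05])[0].astype(int)
cv2.imwrite('pics/k.png',cv2.resize(b['pixels'][v-45:v+45,u-60:u+60,::-1],(640,480),interpolation=cv2.INTER_CUBIC))
E
python3 go.py .69 -.35 .20 20
```

```text
s0.0725 29 [ 0.6753 -0.3287] [ 0.6732 -0.3466] 0.0295 
s0.0845 119 [ 0.6728 -0.3466] [ 0.6729 -0.3475] 0.0284 
sbase 64 [ 0.6712 -0.3275] [ 0.6589 -0.3385] 0.044 
sslab 1111 [ 0.6209 -0.2574] [ 0.6023 -0.2593] 0.145 ((0.5797269344329834, -0.2703654170036316), (0.24301347136497498, 0.26918306946754456), 3.8522391319274902)
b0.0725 40 [ 0.6637 -0.3658] [ 0.6735 -0.3533] 0.03 
b0.0845 138 [ 0.6736 -0.3519] [ 0.6736 -0.3493] 0.0309 
bbase 93 [ 0.6614 -0.3684] [ 0.672  -0.3536] 0.0302 
bslab 1153 [ 0.617  -0.3027] [ 0.6482 -0.274 ] 0.1503 ((0.669060230255127, -0.27642279863357544), (0.2667750120162964, 0.20496682822704315), 85.36261749267578)
clk 41.6 tcp [0.4501 0.1734 0.2395] open 0.498 f [ 0.3 -0.1  0.3]
turn total [-2.000e-02 -1.000e-02 -1.241e+01] | shift if after turn [-19.13   1.55   1.32] | in current frame [-9.16 16.86  1.29] | q7 -1.1
```

View pics/k.png

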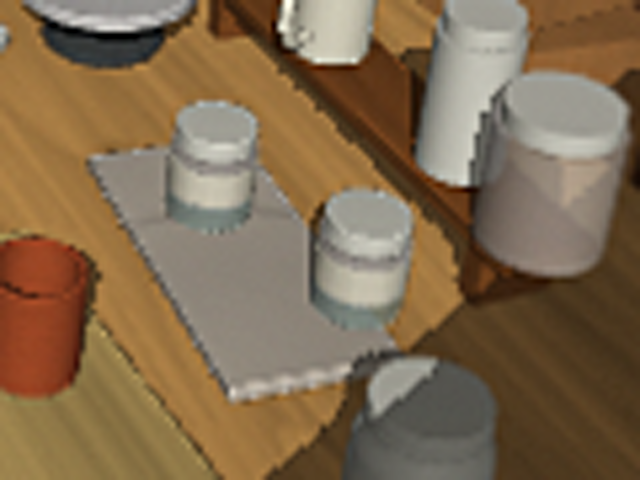

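Jar1 still stands on the slab at (.673,-.350), but it overhangs the far edge, so I'll move it back to the middle.

```bash
python3 go.py .673 -.35 .17 -90; python3 - <<'E'
from h import *
d=np.load('first.npz')
for k in 'ab':
    P=d[k].reshape(-1,3);P=P[(np.abs(P[:,2]-.06)<.006)&(P[:,0]>.69)&(np.abs(P[:,1]+.3)<.12)];print('ledge front x',np.percentile(P[:,0],[1,5,20]).round(3),len(P))
    Q=d[k].reshape(-1,3);Q=Q[(Q[:,2]>.065)&(Q[:,2]<.3)&(Q[:,0]>.69)&(np.abs(Q[:,1]+.35)<.1)];print(Q.min(0) if len(Q) else '')
E
```

```text
clk 41.6 tcp [0.4501 0.1734 0.2395] open 0.498 f [ 0.3 -0.1  0.3]
turn total [-2.000e-02  1.000e-02  1.159e+01] | shift if after turn [ 7.43 17.45  2.32] | in current frame [-9.5  16.41  2.29] | q7 -1.1
ledge front x [0.75  0.751 0.762] 303
[ 0.74174647 -0.41668111  0.06520986]
ledge front x [0.746 0.75  0.752] 302
[ 0.74272605 -0.42358962  0.06500186]
```

Emit:
{"op": "arm_command", "data": {
  "motion": [
    [0, 0, 0, 0, 0, 0.966, 1],
    [0, 0, 0, 0, 0, 0.966, 1],
    [0, 0, 0, 0, 0, 0.966, 1],
    [0, 0, 0, 0, 0, 0.966, 1],
    [0, 0, 0, 0, 0, 0.966, 1],
    [0, 0, 0, 0, 0, 0.966, 1],
    [0, 0, 0, 0, 0, 0.966, 1],
    [0, 0, 0, 0, 0, 0.966, 1],
    [0, 0, 0, 0, 0, 0.966, 1],
    [0, 0, 0, 0, 0, 0.966, 1],
    [0, 0, 0, 0, 0, 0.966, 1],
    [0, 0, 0, 0, 0, 0.966, 1],
    [0, 0, 0, 0, 0, 0, 1]
  ]
}}

```text
clock: 42.67
tcp_pos: [0.4504, 0.1734, 0.2399]
tcp_rot: [1.0, -0.002, -0.0, -0.001]
force: [-1.2, -0.2, 1.0]
opening: 1.001
finger_force: 0.0
```

Emit:
{"op": "arm_command", "data": {
  "motion": [
    [0.38, 0.88, 0, 0, 0, 0, 1],
    [0.38, 0.88, 0, 0, 0, 0, 1],
    [0.38, 0.88, 0, 0, 0, 0, 1],
    [0.38, 0.88, 0, 0, 0, 0, 1],
    [0.38, 0.88, 0, 0, 0, 0, 1],
    [0.38, 0.88, 0, 0, 0, 0, 1],
    [0.38, 0.88, 0, 0, 0, 0, 1],
    [0.38, 0.88, 0, 0, 0, 0, 1],
    [0.38, 0.88, 0, 0, 0, 0, 1],
    [0.38, 0.88, 0, 0, 0, 0, 1],
    [0.38, 0.88, 0, 0, 0, 0, 1],
    [0.38, 0.88, 0, 0, 0, 0, 1],
    [0.38, 0.88, 0, 0, 0, 0, 1],
    [0.38, 0.88, 0, 0, 0, 0, 1],
    [0.38, 0.88, 0, 0, 0, 0, 1],
    [0.38, 0.88, 0, 0, 0, 0, 1],
    [0.38, 0.88, 0, 0, 0, 0, 1],
    [0.38, 0.88, 0, 0, 0, 0, 1],
    [0.38, 0.88, 0, 0, 0, 0, 1],
    [0, 0, 0, 0, 0, 0, 1]
  ]
}}

```text
clock: 44.33
tcp_pos: [0.6662, -0.334, 0.2371]
tcp_rot: [1.0, -0.001, -0.002, 0.0]
force: [-0.3, -1.5, -0.5]
opening: 1.0
finger_force: 0.0
```

```bash
python3 - <<'E'
from h import *
W=cloud(cap('wrist'));show('jar',near(W,.673,-.35,.05,.0845,.005))
E
python3 go.py .673 -.35 .01 -90
```

```text
jar 2084 [ 0.6743 -0.3508] [ 0.6736 -0.3508] 0.0278 
clk 44.4 tcp [ 0.6662 -0.3315  0.2375] open 0.999 f [ 0.   0.5 -1.1]
turn total [-0.01  0.04 -0.02] | shift if after turn [0.23 0.62 7.58] | in current frame [0.25 0.62 7.58] | q7 -1.04
```

Emit:
{"op": "arm_command", "data": {
  "motion": [
    [0.25, 0.64, 0, 0, 0, 0, 1],
    [0, 0, 1, 0, 0, 0, 1],
    [0, 0, 1, 0, 0, 0, 1],
    [0, 0, 1, 0, 0, 0, 1],
    [0, 0, 1, 0, 0, 0, 1],
    [0, 0, 0, 0, 0, 0, 1],
    [0, 0, 0, 0, 0, 0, 1]
  ]
}}

```text
clock: 44.97
tcp_pos: [0.674, -0.3454, 0.1185]
tcp_rot: [1.0, 0.001, -0.001, -0.002]
force: [-0.2, -0.7, 2.0]
opening: 1.001
finger_force: 0.0
```

```bash
python3 go.py .673 -.3505 .01 -90
```

```text
clk 45.0 tcp [ 0.674  -0.3454  0.1185] open 1.001 f [-0.2 -0.7  2. ]
turn total [-0.05  0.03  0.03] | shift if after turn [-0.03  0.17  3.62] | in current frame [-0.02  0.18  3.62] | q7 -1.0
```

Emit:
{"op": "arm_command", "data": {
  "motion": [
    [0, 0.1, 0.8, 0, 0, 0, 1],
    [0, 0, 0.8, 0, 0, 0, 1],
    [0, 0, 0.8, 0, 0, 0, 1],
    [0, 0, 0.7, 0, 0, 0, 1],
    [0, 0, 0.5, 0, 0, 0, 1],
    [0, 0, 0, 0, 0, 0, 1],
    [0, 0, 0, 0, 0, 0, 0],
    [0, 0, 0, 0, 0, 0, 0],
    [0, 0, 0, 0, 0, 0, 0],
    [0, 0, 0, 0, 0, 0, 0],
    [0, 0, 0, 0, 0, 0, 0]
  ]
}}

```text
clock: 45.88
tcp_pos: [0.6765, -0.3506, 0.0149]
tcp_rot: [1.0, 0.0, 0.002, -0.0]
force: [-0.1, 0.9, 7.2]
opening: 0.692
finger_force: 33.4
```

```bash
python3 go.py .623 -.348 .02 -90
```

```text
clk 45.9 tcp [ 0.6765 -0.3506  0.0149] open 0.692 f [-0.1  0.9  7.2]
turn total [-0.   -0.05  0.  ] | shift if after turn [-1.78 -0.09 -0.17] | in current frame [-1.78 -0.09 -0.18] | q7 -0.98
```

Emit:
{"op": "arm_command", "data": {
  "motion": [
    [0, 0, -0.4, 0, 0, 0, 0],
    [0, 0, -0.4, 0, 0, 0, 0],
    [-0.5, 0, 0, 0, 0, 0, 0],
    [-0.7, 0, 0, 0, 0, 0, 0],
    [-0.5, 0, 0, 0, 0, 0, 0],
    [0, 0, 0, 0, 0, 0, 0],
    [0, 0, 0.4, 0, 0, 0, 0],
    [0, 0, 0.25, 0, 0, 0, 0],
    [0, 0, 0, 0, 0, 0, 0],
    [0, 0, 0, 0, 0, 0, 0]
  ]
}}

```text
clock: 46.72
tcp_pos: [0.6241, -0.3492, 0.0154]
tcp_rot: [1.0, 0.0, -0.0, -0.001]
force: [0.5, -0.4, -2.7]
opening: 0.691
finger_force: 33.9
```

Emit:
{"op": "arm_command", "data": {
  "motion": [
    [0, 0, 0.05, 0, 0, 0, 0],
    [0, 0, 0.05, 0, 0, 0, 0],
    [0, 0, 0, 0, 0, 0, 0]
  ]
}}

```text
clock: 46.97
tcp_pos: [0.6242, -0.3496, 0.0145]
tcp_rot: [1.0, 0.0, 0.0, -0.001]
force: [-3.5, 3.0, 7.0]
opening: 0.689
finger_force: 34.7
```

Emit:
{"op": "arm_command", "data": {
  "motion": [
    [0, 0, 0, 0, 0, 0, 1],
    [0, 0, 0, 0, 0, 0, 1],
    [0, 0, 0, 0, 0, 0, 1],
    [0, 0, 0, 0, 0, 0, 1],
    [0, 0, -0.7, 0, 0, 0, 1],
    [0, 0, -1, 0, 0, 0, 1],
    [0, 0, -1, 0, 0, 0, 1],
    [0, 0, -1, 0, 0, 0, 1],
    [0, 0, -1, 0, 0, 0, 1],
    [0, 0, -1, 0, 0, 0, 1],
    [0, 0, -1, 0, 0, 0, 1],
    [0, 0, 0, 0, 0, 0, 1],
    [0, 0, 0, 0, 0, 0, 1]
  ]
}}

```text
clock: 48.05
tcp_pos: [0.6247, -0.351, 0.2169]
tcp_rot: [1.0, -0.0, 0.002, 0.0]
force: [0.2, -0.4, -0.8]
opening: 1.001
finger_force: 0.0
```

```bash
python3 - <<'E'
from h import *
a=cap('scene');w=cap('wrist');b=cap('side')
for n,c in(('s',a),('w',w),('b',b)):
    W=cloud(c);show(n+'vase',near(W,.473,.349,.05,.198,.005))
    show(n+'bar',near(W,.452,.174,.035,.0945,.004),1)
    show(n+'jar1',near(W,.625,-.348,.05,.0845,.005));show(n+'jar2',near(W,.631,-.227,.05,.0845,.005));show(n+'cup',near(W,.443,-.353,.05,.099,.004))
k=lambda c:cv2.resize(c['pixels'][:,:,::-1],(400,300),interpolation=cv2.INTER_AREA)
cv2.imwrite('pics/end2.png',np.hstack([k(a),k(b)]))
E
```

```text
svase 190 [0.4733 0.3514] [0.4718 0.3516] 0.0252 
sbar 62 [0.4527 0.1752] [0.4531 0.1735] 0.0287 ((0.45206281542778015, 0.1742076277732849), (0.057215359061956406, 0.013653839007019997), 53.86143493652344)
sjar1 142 [ 0.6208 -0.3464] [ 0.6203 -0.3458] 0.0305 
sjar2 162 [ 0.6296 -0.2218] [ 0.6289 -0.2231] 0.0302 
scup 44 [ 0.4443 -0.3427] [ 0.4408 -0.3471] 0.0314 
wvase few 0
wbar few 0
wjar1 2321 [ 0.6226 -0.3506] [ 0.6215 -0.3507] 0.0279 
wjar2 2345 [ 0.6318 -0.2272] [ 0.6311 -0.2261] 0.0284 
wcup 268 [ 0.4682 -0.3514] [ 0.458 -0.351] 0.0263 
bvase 36 [0.4694 0.3407] [0.4745 0.3491] 0.0267 
bbar 21 [0.4512 0.1694] [0.4505 0.1711] 0.0282 ((0.4505137503147125, 0.17112997174263), (0.0542677566409111, 0.0146004818379879), 53.72995376586914)
bjar1 149 [ 0.621  -0.3521] [ 0.6222 -0.3492] 0.0296 
bjar2 116 [ 0.6304 -0.2281] [ 0.6298 -0.2257] 0.0302 
bcup 95 [ 0.4427 -0.3533] [ 0.4428 -0.3518] 0.0322
```

View pics/end2.png

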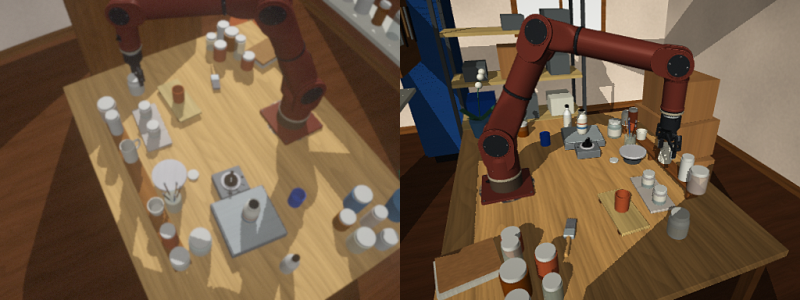

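All in place: vase on the plate (250,210), both jars on the slab, cup on the board, arm clear of everything.

```bash
python3 -c "
from plant import bot;print(bot.hand_in())"
```

```text
the job is handed in; nothing more can be done
None
```

The job is handed in at about 48 s of the 210 s; the judge's verdict was not shown: dial turned off first, the one terracotta cup moved to the ware board, both glaze jars on the marble slab (one, knocked aside mid-run, put back), vase upright mid-plate, then the dial set to three dots.

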